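# Pack and weigh down the prism case

### The arm

A 7-joint arm with a two-finger parallel gripper is mounted at the origin on the work surface. World frame = base frame: x ahead of the robot, y to its left, z up, the work surface at z = 0. Lengths are in mm, angles in rad, forces in N, time in s.
With the tool pointing down it reaches from about 400 to 925 mm from the base axis. Payload 5.6 kg.
Tool frame: the origin (TCP) lies on the mounting face of the last link; the fingertips stand 173 mm ahead of it and the grasp point (between the pads) lies 155 mm ahead of it; x points along the fingers, y is the direction in which the jaws open and shut, and the axes are right-handed (so a half turn about x gives the same grasp; the last joint's range is limited). The gripper opens to 85 mm and grips with 20 to 120 N. Pads are 22 mm wide; open, the fingers measure 114 mm over their backs; the gripper's body (76 mm by 85 mm) begins 54 mm behind the grasp point. The pads swing forward as they close: fully open they stand 13 mm farther back than shut.
Start: joints at [1.224, 0.468, -0.012, 1.603, 0.006, 1.071, -0.056], TCP at [194.41, -620.247, 404.69] pointing down, gripper open.
Joint ranges: [-2.53, 2.53], [-0.31, 2.02], [-1.57, 1.55], [0.28, 2.44], [-1.29, 4.43], [0.15, 1.84], [-2.92, 2.92]. Speed limits (rad/s): [2.57, 2.57, 3.14, 3.14, 3.14, 3.14, 3.14].

### API

Orientations are given as a rotation vector (axis times angle).
In Python, from station import ctrl gives the robot as it stands.
- The arm moves only by the tool move_arm, never from a script. Its argument "commands" is a list of rows, each a list of 5 numbers: the gripper command: -1 is shut, 1 is fully open, values between are in proportion, then the shift along the tool's x, y, z in m, then the turn about the tool's x in rad. A call has exactly 5 rows; each row is the pose to reach, as a shift and turn from the pose commanded when the call began, along the tool's axes at that moment; what a row does not reach only later rows make up. A row lasts 1/8 s, in which the tool goes at most 62.5 mm and 10.7 degrees, less where a joint would pass 70% of its speed; a pose out of reach is approached as far as the arm can. A call with a gripper value outside its range is refused whole. The fingers move at their own pace and stop on an object; "squeeze" is the grip in N (left out, the last holds). Time passes only in rows, so rows that repeat a pose let the fingers close, or fill a call up. It gives the time, the measured TCP pose, the force and the opening at its end, in the units of the state.
- ctrl.state(): the state, without advancing time (a new reading comes with each control period).
- ctrl.get_image(name): name is "side" or "top"; returns (picture, depth): 420x560x3 uint8, blue, green, red; 420x560 float32, mm along the optical axis (not along the pixel's ray), 0 where there is no reading.
- ctrl.calibration(name): a dict with "camera_matrix" (3x3 intrinsics, pixels), "T" (4x4, takes a point from camera to world coordinates). Camera axes: x right, y up, looking along -z (the intrinsics and any distortion apply to the point x, -y, -z); pixel columns grow to the right and rows downward; lengths in mm; the calibration is good to about 2 mm. A picture is of the moment at which its call begins. calibration takes no time and is no camera call.
- ctrl.close_job(): hands the job in, once; it reports no verdict.
Trained networks look in the newest picture that a camera, given by its name, has taken for a name from the list of things; names that differ only in an ending like _2 or _b are one class to them, and where a whole thing is asked for, a point or a joint stands for the part that bears it (a point fixed in the world has none). Each returns a list of dicts, best first, with "p" (0 to 1); they miss things now and then, are a little off and sometimes report something else, mostly with a low value. They report only what shows in the picture. A call takes as long as a camera call. They do not tell look-alikes from the thing itself.
- ctrl.boxes_of(camera, target): "box" ([centre column, centre row, width, height] in pixels, round what is visible of it).
- ctrl.pinpoint(camera, target): "location" ([row, column] in pixels: a listed point, or the origin of a listed thing).
The state is a dict: "clock": time; "qpos": joint angles; "joint_velocities": joint speeds; "tau": joint torques, N m; "eef_pos": TCP position; "orientation": TCP orientation; "ft_force": force on the tool from outside, world axes, zero at the start; "moment": the same for the moment, N m; "width": finger opening in mm.
Only numpy, scipy, OpenCV 4.12 (cv2) and the standard library are available. Lean on these libraries where they do the work, as an engineer would, in place of code of your own. Each camera call takes 0.05 s, during which the arm holds its last target.

### The job

Put every amber test prism into the open black case, then lower its hinged lid fully shut without slamming it. Then weigh the lid down with all three green tins, stacked squarely in one straight column on the lid's cork pad, right way up and with their long sides along the pad's long side. Leave the beech block, the can and the loupe where they are.

Things in the scene. Friction and masses are not known exactly. Their poses are not given: they have to be found in the camera images.
- case: fixed black tin case, open at the top, outside 170 mm (x) x 230 mm (y) x 60 mm high, walls and floor 5 mm, blue cloth lining; origin at the centre of its underside; z up; the hinge runs along y on its far (+x) rim
- lid (a joint): angle of the case's lid, rad: 0 = shut, grows as it opens; starts at about 1.6 to 1.85 (standing up, leaning back a little); the hinge is stiff, so the lid stays at any angle. A push of about 4 N near its free edge moves it
- lid_hinge (a point): middle of the hinge axis, 85 mm in x and 60 mm in z from the case's origin; its frame turns with the lid: the lid reaches 170 mm along -x from here, its z is the lid's outer (top) face normal, the lid is 230 mm wide (y) and 10 mm thick (z 0 to 10 mm)
- lid_tab (a point): middle of the brass tab that sticks out 17 mm from the lid's free edge; the tab is 50 mm wide (y), 6 mm thick; 178 mm from the hinge
- lid_pad (a point): centre of the cork pad inlaid flush in the lid's outer (top) face, 85 mm from the hinge, 70 mm above the table when the lid is shut; the pad measures 66 mm (x) x 90 mm (y, along the hinge)
- prism_a: smoky amber glass test prism held between two brass end plates; 60 mm long (x, over the plates) x 40 wide (y) x 38 high, about 0.18 kg; origin at the centre of its underside. Two or three of the prisms are there; an absent one reads None from the start
- prism_b: smoky amber glass test prism held between two brass end plates; 60 mm long (x, over the plates) x 40 wide (y) x 38 high, about 0.18 kg; origin at the centre of its underside. Two or three of the prisms are there; an absent one reads None from the start
- prism_c: smoky amber glass test prism held between two brass end plates; 60 mm long (x, over the plates) x 40 wide (y) x 38 high, about 0.18 kg; origin at the centre of its underside. Two or three of the prisms are there; an absent one reads None from the start
- tin_a: closed green tin with a brass band and a pale label on top; 90 mm long (x) x 66 wide (y) x 36 high, about 0.22 kg; flat top and bottom; origin at the centre of its underside
- tin_b: closed green tin with a brass band and a pale label on top; 90 mm long (x) x 66 wide (y) x 36 high, about 0.22 kg; flat top and bottom; origin at the centre of its underside
- tin_c: closed green tin with a brass band and a pale label on top; 90 mm long (x) x 66 wide (y) x 36 high, about 0.22 kg; flat top and bottom; origin at the centre of its underside
- beech_block: bystander: pale beech polishing block 110 x 60 x 45 mm, origin at the centre of its underside
- solvent_can: bystander: standing can, 66 mm across, 110 mm high, origin at the centre of its underside
- loupe: bystander: brass loupe, 52 mm across, 42 mm high, origin at the centre of its underside
Not all that is in view belongs to the job. Leave any pink look-alike of the prism_c alone. Leave any turquoise look-alike of the prism_a alone.

How it is judged (in metres and radians):
On the way, in this order (a step that is already met when the one before it is completed fails the run):
1. every prism is in the case (x of prism_a in the frame of case between -0.07 and 0.07 m and y of prism_a in the frame of case between -0.105 and 0.105 m and z of prism_a in the frame of case between -0.01 and 0.05 m and x of prism_b in the frame of case between -0.07 and 0.07 m and y of prism_b in the frame of case between -0.105 and 0.105 m and z of prism_b in the frame of case between -0.01 and 0.05 m and x of prism_c in the frame of case between -0.07 and 0.07 m and y of prism_c in the frame of case between -0.105 and 0.105 m and z of prism_c in the frame of case between -0.01 and 0.05 m), for 0.2 s.
2. the lid is shut (under 0.05 rad) over the prisms (all of step 1 and value of joint lid below 0.05 rad), for 0.2 s.
At the end, for the whole second after the job is handed in: All prisms lie inside the case, the lid is shut (under 0.05 rad), and all three tins rest one on another on the lid: each within 12 mm of the pad's centre seen from above, upright within 0.08 rad, its long side within 0.15 rad of the pad's long side, at rest (all of step 2 and horizontal distance between each of tin_a, tin_b, tin_c and lid_pad below 0.012 m and z of each of tin_a, tin_b, tin_c in the frame of case above 0.06 m and angle between the x axis of each of tin_a, tin_b, tin_c and the y axis of case, either way round below 0.15 rad and angle between each of tin_a, tin_b, tin_c's own z axis and vertical below 0.08 rad and linear speed of each of tin_a, tin_b, tin_c below 0.02 m/s); the robot touches nothing.
It fails at once if the lid is slammed (closing faster than 3 rad/s) (velocity of joint lid below -3 rad/s).
It fails at once if a bystander is moved more than 30 mm (distance of beech_block from where it was at the start of the episode above 0.03 m).
It fails at once if a bystander is moved more than 30 mm (distance of solvent_can from where it was at the start of the episode above 0.03 m).
It fails at once if a bystander is moved more than 30 mm (distance of loupe from where it was at the start of the episode above 0.03 m).
Of prism_a, prism_b, prism_c only 2 to 3 are there at a start; the rules pass over those that are not, and their reading is None.
At some moment in a run one of prism_a, prism_b, prism_c, tin_a, tin_b, tin_c may be knocked a few centimetres aside while the robot is not near it.
It also fails if it takes over 192 s, if anything falls off the work surface, if the arm or the gripper's body presses on something with over 40 N, if the wrist force passes 120 N, or if a joint passes its speed limit or range.

## Working session

There is one attempt and no reset: what is moved stays moved. The work goes in short steps, Python scripts to look and compute and a tool call to move; the robot and the scene stay as the last step left them, time stands still between calls to the robot, and variables do not carry over. Pictures are saved under pics/ and viewed, and the job is handed in when it is done.

Besides the shell and the picture viewer there is one more tool, called after "Call:" in YAML: its name, and indented under it one key for each argument. move_arm: Moves the arm, as the interface text tells. Its arguments: {"type":"object","properties":{"commands":{"type":"array"},"squeeze":{"type":"number"}},"required":["commands"]}

```bash
ls -la; mkdir -p pics; python3 - <<'E'
from station import ctrl
import cv2,numpy as np
print(ctrl.state())
for n in ("side","top"):
    im,d=ctrl.get_image(n); cv2.imwrite(f"pics/{n}0.png",im); np.save(f"pics/{n}0.npy",d)
    c=ctrl.calibration(n); print(n,c)
E
```

```text
total 12
drwxr-xr-x  3 agent agent 4096 Dec  7 15:20 .
drwxr-xr-x 23 root  root  4096 Dec  7 15:20 ..
drwxr-xr-x  2 agent agent 4096 Dec  7 15:20 pics
{'clock': 0.0, 'qpos': array([ 1.2239828 ,  0.46841032, -0.01161333,  1.60363264,  0.00602917,
        1.07139698, -0.05630181]), 'joint_velocities': array([ 7.92835109e-04,  4.45165329e-04,  2.25456751e-04,  1.00644955e-03,
       -4.22442800e-05,  8.97097483e-04, -3.25228406e-04]), 'tau': array([ 1.08398287e-04, -5.32387769e+01,  2.16911745e-02, -2.51305872e+01,
        1.14578303e-02,  7.81935698e-03,  1.16097092e-05]), 'eef_pos': array([ 194.33692194, -620.00621318,  403.71281856]), 'orientation': array([ 2.05813817,  0.31693146, -2.0590093 ]), 'ft_force': array([ 0.58142968, -0.06618887, -0.69601224]), 'moment': array([ 0.0545694 ,  0.0231852 , -0.03781224]), 'width': 84.86769885779951}
side {'camera_matrix': array([[411.81683531,   0.        , 278.52924771],
       [  0.        , 411.81683531, 210.68918031],
       [  0.        ,   0.        ,   1.        ]]), 'T': array([[-9.77315655e-01,  1.30070708e-01, -1.67139828e-01,
         3.51501698e+02],
       [-2.11698707e-01, -6.22871391e-01,  7.53136699e-01,
         8.70058299e+02],
       [-6.14559368e-03,  7.71435572e-01,  6.36277762e-01,
         7.78661455e+02],
       [ 0.00000000e+00,  0.00000000e+00,  0.00000000e+00,
         1.00000000e+00]])}
top {'camera_matrix': array([[440.10509132,   0.        , 281.48189234],
       [  0.        , 440.10509132, 211.39615559],
       [  0.        ,   0.        ,   1.        ]]), 'T': array([[ 1.93041016e-02,  9.96822297e-01, -7.72829818e-02,
         4.66927779e+02],
       [-9.99732291e-01,  1.82586406e-02, -1.42115844e-02,
         1.41741420e+01],
       [-1.27553420e-02,  7.75366343e-02,  9.96907905e-01,
         1.16769681e+03],
       [ 0.00000000e+00,  0.00000000e+00,  0.00000000e+00,
         1.00000000e+00]])}
```

View pics/side0.png

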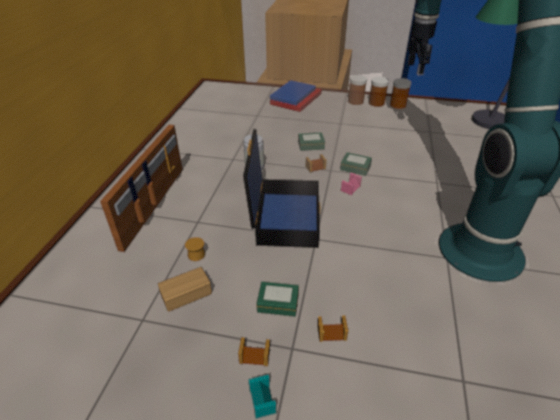

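View pics/top0.png

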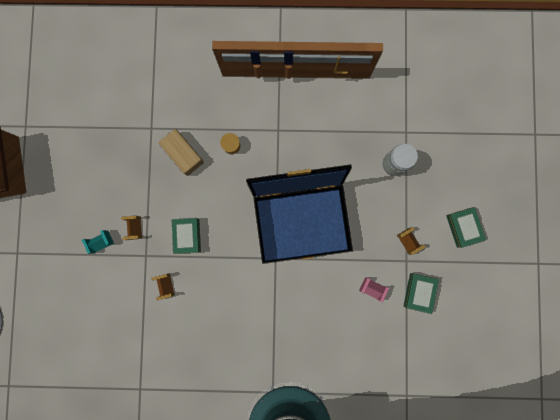

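Top view: amber prisms at about (134,228), (164,286) and (411,241). Tins at (186,236), (467,228) and (423,293). The case is at (302,225), with the can, block and loupe above it. Look-alikes are pink at (375,289) and turquoise at (98,241).

```bash
cat > h.py <<'E'
import numpy as np,cv2
from station import ctrl
from scipy.spatial.transform import Rotation as R
def cloud(n,d):
    c=ctrl.calibration(n);K=c['camera_matrix'];T=c['T']
    v,u=np.mgrid[0:d.shape[0],0:d.shape[1]]
    p=np.stack([(u-K[0,2])/K[0,0]*d,-(v-K[1,2])/K[1,1]*d,-d],-1)
    P=p@T[:3,:3].T+T[:3,3]; P[d<=0]=np.nan
    return P
def at_z(n,u,v,z):
    c=ctrl.calibration(n);K=c['camera_matrix'];T=c['T']
    r=T[:3,:3]@np.array([(u-K[0,2])/K[0,0],-(v-K[1,2])/K[1,1],-1]);o=T[:3,3]
    return o+r*(z-o[2])/r[2]
def proj(n,X):
    c=ctrl.calibration(n);K=c['camera_matrix'];T=c['T']
    p=(np.asarray(X,float)-T[:3,3])@T[:3,:3]
    q=np.stack([p[...,0],-p[...,1],-p[...,2]],-1)@K.T
    return q[...,:2]/q[...,2:]
E
python3 - <<'E'
from h import *
im=cv2.imread('pics/top0.png');d=np.load('pics/top0.npy');P=cloud('top',d)
print("floor",[np.round(np.nanmedian(P[v-4:v+5,u-4:u+5],(0,1)),1) for u,v in [(230,300),(450,350),(90,300),(300,150),(480,100)]])
cr={'pa':(134,228),'pb':(164,286),'pc':(411,241),'t1':(186,236),'t2':(467,228),'t3':(423,293)}
tiles=[]
for k,(u,v) in cr.items():
    s=im[v-25:v+25,u-25:u+25]; tiles.append(cv2.resize(s,(250,250),interpolation=cv2.INTER_CUBIC))
    z=P[v-25:v+25,u-25:u+25,2]
    print(k,'zmax',np.round(np.nanpercentile(z,[50,90,98,99.5]),1),'nan',np.isnan(z).sum())
cv2.imwrite('pics/tiles.png',np.vstack([np.hstack(tiles[:3]),np.hstack(tiles[3:])]))
for t in ['prism_a','tin_a','case','lid_hinge','lid_tab','lid_pad']:
    for n in ('side','top'):
        print(t,n,[(np.round(x['location'],1).tolist(),round(x['p'],2)) for x in ctrl.pinpoint(n,t)])
E
```

```text
floor [array([321.9, 161.2,   0.4]), array([ 206.1, -411.8,    0. ]), array([3.140e+02, 5.308e+02, 1.000e-01]), array([ 7.239e+02, -1.580e+01,  3.000e-01]), array([ 8.688e+02, -4.981e+02,  7.000e-01])]
pa zmax [ 0.9 18.6 37.3 39.9] nan 7
pb zmax [ 0.7 17.  38.1 40.9] nan 12
pc zmax [ 1.  19.3 38.4 40.6] nan 9
t1 zmax [ 2.2 37.6 40.  41. ] nan 12
t2 zmax [ 3.1 37.9 39.8 41.3] nan 9
t3 zmax [ 2.7 37.7 39.9 41.3] nan 12
prism_a side [([188.7, 352.2], 0.8), ([333.7, 327.9], 0.64), ([357.7, 255.6], 0.62), ([400.4, 262.5], 0.62), ([165.5, 314.5], 0.52)]
prism_a top [([225.8, 130.7], 0.9), ([238.8, 99.9], 0.86), ([289.4, 372.8], 0.81), ([241.5, 406.3], 0.61), ([283.3, 164.5], 0.56)]
tin_a side [([303.2, 275.6], 0.61), ([145.8, 310.7], 0.59), ([166.7, 354.1], 0.56)]
tin_a top [([233.9, 188.5], 0.91), ([287.2, 419.0], 0.75), ([230.2, 464.4], 0.64)]
case side [([216.3, 284.7], 0.8)]
case top [([225.4, 302.0], 0.81)]
lid_hinge side [([198.0, 261.5], 0.56)]
lid_hinge top [([187.1, 299.7], 0.6)]
lid_tab side [([146.9, 249.7], 0.74)]
lid_tab top [([171.7, 302.6], 0.61), ([226.5, 301.0], 0.17)]
lid_pad side [([174.6, 253.4], 0.77)]
lid_pad top [([178.8, 300.1], 0.81)]
```

View pics/tiles.png

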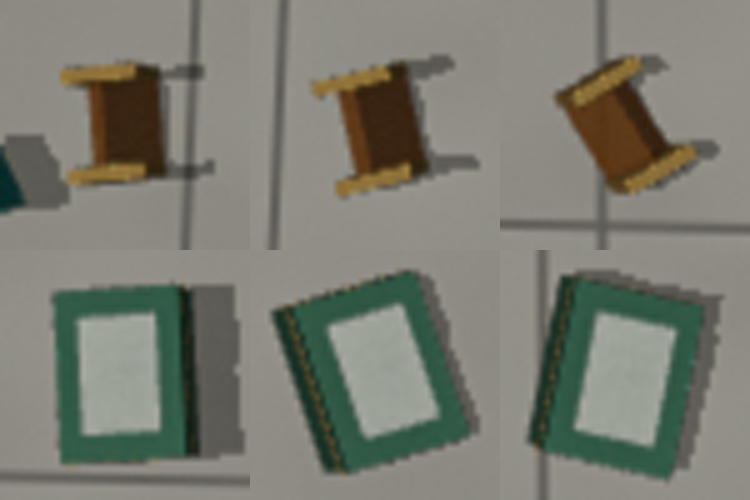

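```bash
cat >> h.py <<'E'
def rect(pts):
    (c,(w,h),a)=cv2.minAreaRect(np.asarray(pts,np.float32)); a=np.deg2rad(a)
    if w<h: w,h=h,w; a+=np.pi/2
    a=(a+np.pi/2)%np.pi-np.pi/2
    return np.round(c,1),round(w,1),round(h,1),round(a,3)   # a: direction of long side in world xy
def hsv(im): return cv2.cvtColor(im,cv2.COLOR_BGR2HSV)
def near(P,c,r): return np.hypot(P[...,0]-c[0],P[...,1]-c[1])<r
E
python3 - <<'E'
from h import *
s=ctrl.state();M=R.from_rotvec(s['orientation']).as_matrix();print(np.round(M,3))
im=cv2.imread('pics/top0.png');d=np.load('pics/top0.npy');P=cloud('top',d);H=hsv(im)
for k,(u,v) in {'t1':(186,236),'t2':(467,228),'t3':(423,293)}.items():
    c=at_z('top',u,v,36)
    m=near(P,c,75)&(P[...,2]>28)
    q=P[m][:,:2]
    print(k,np.round(c,0),rect(q),np.round(np.median(q,0),1), 'h',H[v-12,u-12],H[v,u])
    # ray with plane z=36 of mask pixels
    vv,uu=np.nonzero(m); w=np.array([at_z('top',a,b,36)[:2] for a,b in zip(uu,vv)]);print('   ray',rect(w))
for k,(u,v) in {'pa':(134,228),'pb':(164,286),'pc':(411,241)}.items():
    c=at_z('top',u,v,20)
    m=near(P,c,45)&(P[...,2]>27); q=P[m][:,:2]
    m2=near(P,c,45)&(P[...,2]>8); q2=P[m2][:,:2]
    print(k,np.round(c,0),'hi',rect(q),'all',rect(q2),np.round([np.nanpercentile(P[...,2][m2],x) for x in(10,30,50,70,90)]))
m=(near(P,at_z('top',302,225,60),160))&(np.abs(P[...,2]-60)<6); print('rim',m.sum(),rect(P[m][:,:2]))
E
```

```text
[[-0.     0.299 -0.954]
 [-0.    -0.954 -0.299]
 [-1.     0.     0.   ]]
t1 [487. 275.  36.] (array([488. , 278.9]), 89.8, 66.9, np.float64(0.094)) [488.5 278. ] h [ 76 116  92] [ 48  16 160]
   ray (array([488. , 277.6]), 90.0, 67.1, np.float64(0.039))
t2 [ 521. -445.   36.] (array([ 523.9, -447.5]), 89.9, 69.4, np.float64(0.307)) [ 523.2 -445.8] h [ 75 113  88] [ 48  16 161]
   ray (array([ 523.4, -445.5]), 90.3, 69.1, np.float64(0.312))
t3 [ 354. -332.   36.] (array([ 353.1, -330.2]), 89.7, 67.4, np.float64(-0.199)) [ 353.4 -329.4] h [72 99 59] [ 45  16 158]
   ray (array([ 353.3, -328.9]), 89.6, 69.0, np.float64(-0.199))
pa [505. 416.  20.] hi (array([506.3, 423. ]), 60.1, 41.0, np.float64(0.116)) all (array([506.3, 421.8]), 60.0, 42.4, np.float64(0.094)) [12. 20. 27. 35. 38.]
pb [357. 331.  20.] hi (array([356.2, 334. ]), 59.2, 41.6, np.float64(0.264)) all (array([356.2, 334.1]), 59.2, 41.6, np.float64(0.267)) [12. 20. 28. 35. 39.]
pc [ 485. -307.   20.] hi (array([ 485.7, -304.6]), 60.2, 39.8, np.float64(0.552)) all (array([ 485.7, -304.6]), 60.2, 39.9, np.float64(0.552)) [12. 20. 28. 35. 39.]
rim 688 (array([521.3, -23.6]), 230.2, 173.7, np.float64(-1.412))
```

```bash
cat >> h.py <<'E'
def go(x,y,z,phi=None):
    """grasp-point target (mm), jaw angle; prints tool-frame shift (m) and turn"""
    s=ctrl.state();M=R.from_rotvec(s['orientation']).as_matrix()
    g=s['eef_pos']+155*M[:,0]
    dl=M.T@(np.array([x,y,z])-g)/1000
    cur=np.arctan2(M[1,1],M[0,1]); t=0
    if phi is not None: t=-(phi-cur)
    print(f"t={s['clock']:.2f} grasp={np.round(g,1)} phi={cur:.3f} shift={np.round(dl,4)} turn={t:.3f} tilt={np.degrees(np.arccos(-M[2,0])):.1f} w={s['width']:.1f} F={np.round(s['ft_force'],1)} q7={s['qpos'][6]:.2f}")
E
python3 -c "
from h import *
go(485.7,-304.6,110,.552)"
```

```text
t=0.70 grasp=[ 194.4 -620.2  249.7] phi=-1.267 shift=[ 0.1397 -0.214  -0.3724] turn=-1.819 tilt=0.0 w=85.6 F=[ 0.7  0.6 -0.3] q7=-0.06
```

Call:
move_arm:
  commands:
    - [1,0.02,-0.03,-0.05,-0.18]
    - [1,0.04,-0.06,-0.1,-0.36]
    - [1,0.06,-0.09,-0.15,-0.54]
    - [1,0.07,-0.11,-0.2,-0.72]
    - [1,0.07,-0.13,-0.24,-0.9]

```text
clock: 1.32
eef_pos: [386.0, -422.5, 334.0]
orientation: [1.47, 1.018, -1.469]
ft_force: [0.5, -0.8, 0.2]
width: 85.4
```

```bash
python3 -c "
from h import *
go(485.7,-304.6,110,.552)"
```

```text
t=1.32 grasp=[ 385.9 -422.4  179. ] phi=-0.360 shift=[ 0.0691  0.052  -0.1453] turn=-0.912 tilt=0.1 w=85.4 F=[ 0.5 -0.8  0.2] q7=0.28
```

Call:
move_arm:
  commands:
    - [1,0.015,0.013,-0.036,-0.18]
    - [1,0.03,0.026,-0.072,-0.36]
    - [1,0.045,0.039,-0.108,-0.54]
    - [1,0.06,0.052,-0.145,-0.73]
    - [1,0.069,0.052,-0.145,-0.91]

```text
clock: 1.95
eef_pos: [487.4, -304.3, 265.4]
orientation: [0.793, 1.422, -0.79]
ft_force: [-0.4, -1.0, 0.9]
width: 85.3
```

```bash
python3 -c "
from h import *
go(485.7,-304.6,22,.552)
im,d=ctrl.get_image('top');cv2.imwrite('pics/t1.png',im)
im,d=ctrl.get_image('side');cv2.imwrite('pics/s1.png',im)"
```

```text
t=1.95 grasp=[ 487.6 -304.   110.4] phi=0.555 shift=[ 0.0884 -0.0021 -0.0004] turn=0.003 tilt=0.1 w=85.3 F=[-0.4 -1.   0.9] q7=0.75
```

View pics/s1.png

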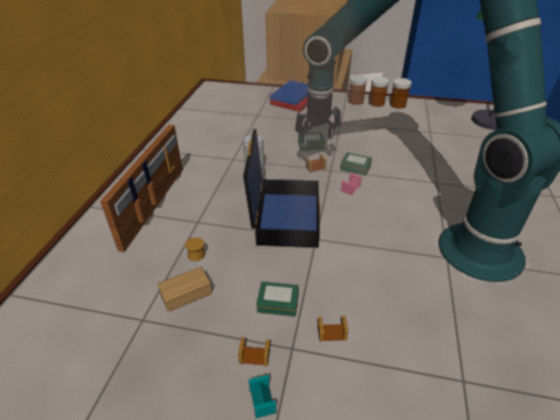

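Call:
move_arm:
  commands:
    - [1,0.03,-0.002,0,0]
    - [1,0.06,-0.002,0,0]
    - [1,0.087,-0.002,0,0]
    - [0.2,0.087,-0.002,0,0]
    - [0.2,0.087,-0.002,0,0]
  squeeze: 40

```text
clock: 2.68
eef_pos: [484.1, -309.2, 180.1]
orientation: [0.802, 1.416, -0.802]
ft_force: [-0.1, -0.8, -1.3]
width: 59.1
```

Call:
move_arm:
  commands:
    - [-0.5,0,0,0,0]
    - [-0.5,0,0,0,0]
    - [-0.5,0,0,0,0]
    - [-0.5,-0.02,0,0,0]
    - [-0.5,-0.06,0,0,0]

```text
clock: 3.3
eef_pos: [482.8, -308.3, 238.8]
orientation: [0.801, 1.422, -0.801]
ft_force: [-0.9, 0.1, -0.9]
width: 59.2
```

```bash
python3 -c "
from h import *
c=np.array([521.3,-23.6]);ex=np.array([np.cos(.159),np.sin(.159)]);ey=np.array([-ex[1],ex[0]])
for y in (-60,0,60):
  p=c-10*ex+y*ey;print(p); go(*p,120,.159)
im,d=ctrl.get_image('top');cv2.imwrite('pics/t2.png',im)
im,d=ctrl.get_image('side');cv2.imwrite('pics/s2.png',im)"
```

```text
[520.92599291 -84.42647547]
t=3.30 grasp=[ 482.4 -308.    83.8] phi=0.543 shift=[-0.0359  0.1485 -0.1716] turn=0.384 tilt=0.2 w=59.2 F=[-0.9  0.1 -0.9] q7=0.73
[511.42613892 -25.183309  ]
t=3.30 grasp=[ 482.4 -308.    83.8] phi=0.543 shift=[-0.0357  0.171  -0.2272] turn=0.384 tilt=0.2 w=59.2 F=[-0.9  0.1 -0.9] q7=0.73
[501.92628493  34.05985748]
t=3.30 grasp=[ 482.4 -308.    83.8] phi=0.543 shift=[-0.0356  0.1935 -0.2829] turn=0.384 tilt=0.2 w=59.2 F=[-0.9  0.1 -0.9] q7=0.73
```

View pics/s2.png

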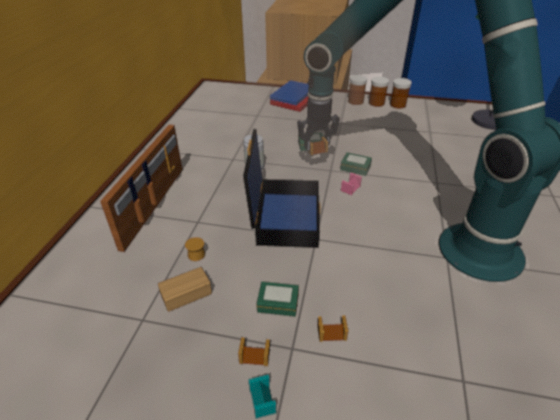

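The prism is held (width 59 mm, and the picture shows it between the fingers). Next I carry it to the case.

Call:
move_arm:
  commands:
    - [-0.5,-0.036,0.02,-0.03,0.09]
    - [-0.5,-0.036,0.05,-0.065,0.18]
    - [-0.5,-0.036,0.085,-0.105,0.27]
    - [-0.5,-0.036,0.12,-0.14,0.38]
    - [-0.5,-0.036,0.148,-0.172,0.384]

```text
clock: 4.03
eef_pos: [521.4, -82.9, 275.0]
orientation: [1.091, 1.28, -1.091]
ft_force: [0.6, 0.1, -1.6]
width: 59.4
```

```bash
python3 -c "
from h import *
go(520.9,-84.4,31,.159)
im,d=ctrl.get_image('top');cv2.imwrite('pics/t3.png',im)
im,d=ctrl.get_image('side');cv2.imwrite('pics/s3.png',im);go(520.9,-84.4,31,.159)"
```

```text
t=4.03 grasp=[521.5 -82.8 120. ] phi=0.159 shift=[ 0.089  -0.0009  0.0015] turn=0.000 tilt=0.0 w=59.4 F=[ 0.6  0.1 -1.6] q7=-0.01
t=4.12 grasp=[522.  -78.7 120.2] phi=0.168 shift=[ 0.0892 -0.0022  0.0057] turn=0.009 tilt=0.2 w=59.1 F=[-0.7  0.5 -2.3] q7=-0.00
```

View pics/s3.png

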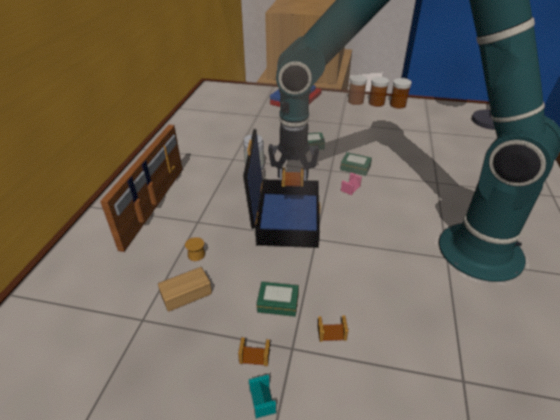

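View pics/t3.png

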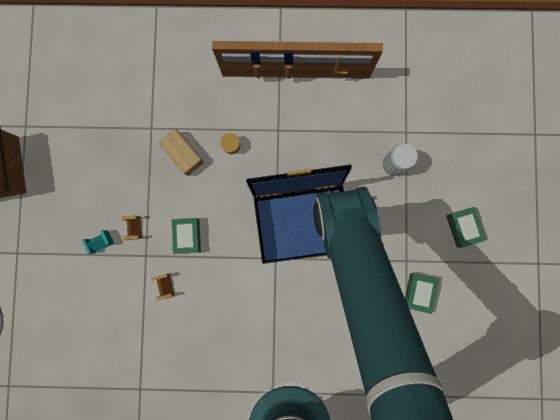

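Call:
move_arm:
  commands:
    - [-0.5,0,-0.002,0.004,0.005]
    - [-0.5,0.015,-0.002,0.004,0.005]
    - [-0.5,0.03,-0.002,0.004,0.005]
    - [-0.5,0.03,-0.002,0.004,0.005]
    - [-0.5,0.03,-0.002,0.004,0.005]

```text
clock: 4.75
eef_pos: [519.9, -89.4, 244.3]
orientation: [1.095, 1.279, -1.095]
ft_force: [-0.3, -0.4, -1.2]
width: 59.5
```

```bash
python3 -c "
from h import *
go(520.9,-84.4,31,.159)"
```

```text
t=4.75 grasp=[519.8 -89.4  89.3] phi=0.154 shift=[ 0.0583  0.0018 -0.0048] turn=-0.005 tilt=0.0 w=59.5 F=[-0.3 -0.4 -1.2] q7=-0.03
```

Call:
move_arm:
  commands:
    - [-0.5,0.03,0.001,-0.004,0]
    - [-0.5,0.057,0.001,-0.004,0]
    - [-0.5,0.058,0.001,-0.004,0]
    - [0.3,0.058,0.001,-0.004,0]
    - [0.6,0.058,0.001,-0.004,0]

```text
clock: 5.38
eef_pos: [520.8, -85.3, 187.9]
orientation: [1.096, 1.276, -1.094]
ft_force: [0.4, -1.1, 0.5]
width: 68.3
```

```bash
python3 -c "
from h import *
go(520.9,-84.4,31,.159)"
```

```text
t=5.38 grasp=[521.1 -85.4  32.9] phi=0.154 shift=[ 0.0019 -0.     -0.001 ] turn=-0.005 tilt=0.1 w=68.3 F=[ 0.4 -1.1  0.5] q7=-0.09
```

Call:
move_arm:
  commands:
    - [0.7,0,0,0,0]
    - [0.7,-0.04,0,0,0]
    - [0.7,-0.09,0,0,0]
    - [0.7,-0.1,-0.02,0.03,0]
    - [0.8,-0.1,-0.04,0.08,0]

```text
clock: 6.0
eef_pos: [493.5, -169.8, 288.9]
orientation: [1.093, 1.276, -1.09]
ft_force: [-0.2, -1.9, -0.2]
width: 76.6
```

```bash
python3 -c "
from h import *
go(356.2,334,110,.265)"
```

```text
t=6.00 grasp=[ 494.1 -169.9  133.9] phi=0.158 shift=[ 0.0229 -0.0569 -0.5194] turn=-0.107 tilt=0.2 w=76.6 F=[-0.2 -1.9 -0.2] q7=0.18
```

Call:
move_arm:
  commands:
    - [1,0,-0.005,-0.05,0]
    - [1,0,-0.01,-0.11,-0.02]
    - [1,0,-0.018,-0.17,-0.04]
    - [1,0,-0.025,-0.23,-0.06]
    - [1,0,-0.032,-0.29,-0.1]

```text
clock: 6.62
eef_pos: [416.4, 112.9, 287.4]
orientation: [1.02, 1.317, -1.018]
ft_force: [0.3, 0.2, 0.3]
width: 85.6
```

Call:
move_arm:
  commands:
    - [1,0,-0.005,-0.06,0]
    - [1,0,-0.01,-0.12,0]
    - [1,0.01,-0.015,-0.18,0]
    - [1,0.02,-0.02,-0.22,0]
    - [1,0.02,-0.02,-0.225,0]

```text
clock: 7.25
eef_pos: [339.3, 326.6, 266.7]
orientation: [1.017, 1.322, -1.016]
ft_force: [-0.2, 0.0, -0.7]
width: 85.7
```

```bash
python3 -c "
from h import *
go(356.2,334,110,.265)
im,d=ctrl.get_image('top');cv2.imwrite('pics/t4.png',im)
im,d=ctrl.get_image('side');cv2.imwrite('pics/s4.png',im);go(356.2,334,23,.265)
print([np.round(x['location'],0).tolist() for x in ctrl.pinpoint('side','prism_a')])"
```

```text
t=7.25 grasp=[339.2 326.8 111.7] phi=0.260 shift=[ 0.0017  0.0183 -0.0026] turn=-0.005 tilt=0.1 w=85.7 F=[-0.2  0.  -0.7] q7=-0.92
t=7.35 grasp=[340.9 324.4 111.9] phi=0.255 shift=[ 0.0889  0.0172 -0.0055] turn=-0.010 tilt=0.0 w=85.5 F=[-0.9  0.1  0.1] q7=-0.92
[[402.0, 257.0], [356.0, 256.0], [332.0, 328.0], [204.0, 295.0]]
```

View pics/s4.png

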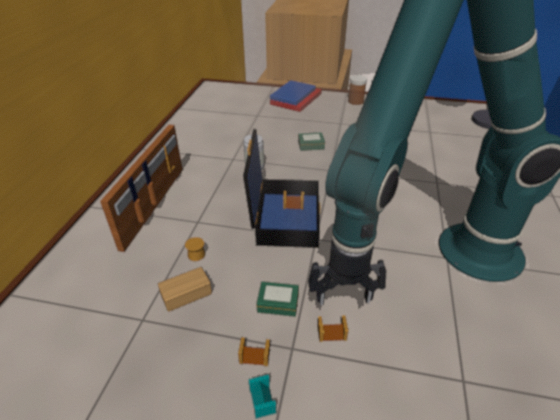

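View pics/t4.png

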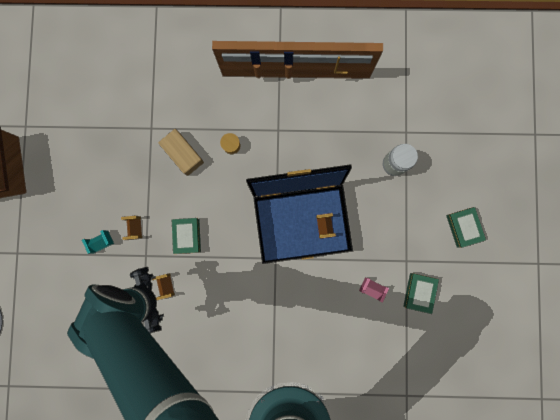

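The first prism stands in the case at top-view (326,225). The other prism is still at (164,286), so I lower onto it.

Call:
move_arm:
  commands:
    - [1,0,0.017,-0.006,-0.01]
    - [1,0.03,0.017,-0.006,-0.01]
    - [1,0.06,0.017,-0.006,-0.01]
    - [1,0.065,0.017,-0.006,-0.01]
    - [1,0.065,0.017,-0.006,-0.01]

```text
clock: 8.02
eef_pos: [356.6, 333.5, 202.2]
orientation: [1.014, 1.322, -1.014]
ft_force: [-0.4, 0.9, 0.3]
width: 85.4
```

```bash
python3 -c "
from h import *
go(356.2,334,23,.265)"
```

```text
t=8.03 grasp=[356.7 333.5  47.2] phi=0.262 shift=[ 0.0242 -0.0003 -0.0006] turn=-0.003 tilt=0.0 w=85.4 F=[-0.4  0.9  0.3] q7=-0.99
```

Call:
move_arm:
  commands:
    - [1,0.024,0,0,0]
    - [0.5,0.024,0,0,0]
    - [-0.5,0.024,0,0,0]
    - [-0.5,0.024,0,0,0]
    - [-0.5,0.024,0,0,0]
  squeeze: 40

```text
clock: 8.65
eef_pos: [356.3, 334.4, 178.8]
orientation: [1.014, 1.322, -1.011]
ft_force: [-1.0, -0.9, 7.6]
width: 59.0
```

Call:
move_arm:
  commands:
    - [-0.5,0,0,0,0]
    - [-0.5,-0.03,0,0,0]
    - [-0.5,-0.07,0,0,0]
    - [-0.5,-0.1,0,0,0]
    - [-0.5,-0.1,0,0,0]

```text
clock: 9.28
eef_pos: [356.6, 334.6, 279.8]
orientation: [1.017, 1.321, -1.009]
ft_force: [-0.2, 0.4, -3.0]
width: 59.7
```

```bash
python3 -c "
from h import *
go(511.4,-25.2,120,.159)"
```

```text
t=9.28 grasp=[357.2 335.  124.8] phi=0.264 shift=[0.0044 0.055  0.388 ] turn=0.105 tilt=0.3 w=59.7 F=[-0.2  0.4 -3. ] q7=-0.90
```

Call:
move_arm:
  commands:
    - [-0.5,0,0.006,0.045,0.02]
    - [-0.5,0,0.014,0.1,0.04]
    - [-0.5,0,0.022,0.16,0.06]
    - [-0.5,0,0.03,0.22,0.08]
    - [-0.5,0,0.038,0.28,0.1]

```text
clock: 9.9
eef_pos: [465.8, 71.7, 276.7]
orientation: [1.087, 1.283, -1.089]
ft_force: [1.0, 0.8, -1.5]
width: 59.4
```

Call:
move_arm:
  commands:
    - [-0.5,0,0.01,0.05,0]
    - [-0.5,0,0.02,0.09,0]
    - [-0.5,0,0.02,0.1,0]
    - [-0.5,0,0.02,0.1,0]
    - [-0.5,0,0.02,0.1,0]

```text
clock: 10.52
eef_pos: [501.2, -20.1, 277.3]
orientation: [1.086, 1.285, -1.086]
ft_force: [0.2, -0.1, -1.8]
width: 59.0
```

```bash
python3 -c "
from h import *
go(511.4,-25.2,60,.159)
im,d=ctrl.get_image('side');cv2.imwrite('pics/s5.png',im)"
```

```text
t=10.53 grasp=[501.  -20.  122.3] phi=0.166 shift=[0.0623 0.0094 0.0069] turn=0.007 tilt=0.1 w=59.0 F=[ 0.2 -0.1 -1.8] q7=-0.15
```

View pics/s5.png

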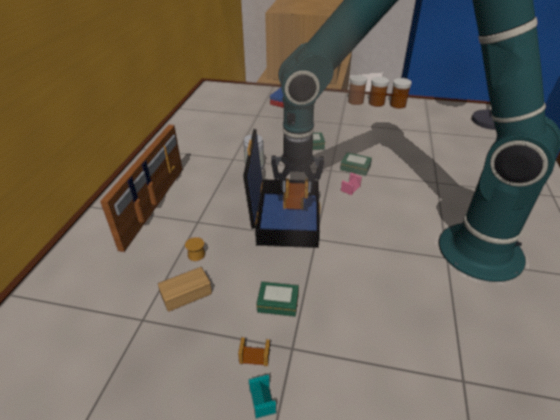

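Call:
move_arm:
  commands:
    - [-0.5,0.0,0.009,0.006,0.007]
    - [-0.5,0.03,0.009,0.006,0.007]
    - [-0.5,0.055,0.009,0.006,0.007]
    - [-0.5,0.06,0.009,0.006,0.007]
    - [-0.5,0.06,0.009,0.006,0.007]

```text
clock: 11.2
eef_pos: [512.1, -25.8, 217.9]
orientation: [1.093, 1.279, -1.092]
ft_force: [1.2, 0.0, -1.1]
width: 59.1
```

```bash
python3 -c "
from h import *
go(511.4,-25.2,31,.159)"
```

```text
t=11.20 grasp=[512.1 -25.8  62.9] phi=0.157 shift=[ 0.0319 -0.0006 -0.0007] turn=-0.002 tilt=0.0 w=59.1 F=[ 1.2  0.  -1.1] q7=-0.21
```

Call:
move_arm:
  commands:
    - [-0.5,0.03,0,0,0]
    - [-0.5,0.031,0,0,0]
    - [0.3,0.031,0,0,0]
    - [0.6,0.031,0,0,0]
    - [0.65,0.031,0,0,0]

```text
clock: 11.82
eef_pos: [512.1, -26.2, 187.6]
orientation: [1.094, 1.278, -1.092]
ft_force: [-0.3, -0.5, 0.4]
width: 70.6
```

Call:
move_arm:
  commands:
    - [0.65,-0.02,0,0,0]
    - [0.65,-0.06,0,0,0]
    - [0.7,-0.1,0,-0.01,0]
    - [0.8,-0.1,0,-0.06,0]
    - [0.9,-0.1,0,-0.12,0]

```text
clock: 12.45
eef_pos: [493.2, 92.4, 288.0]
orientation: [1.097, 1.275, -1.094]
ft_force: [-0.4, 0.6, -0.6]
width: 81.2
```

```bash
python3 -c "
from h import *
go(506.3,422.3,110,.105)"
```

```text
t=12.45 grasp=[493.7  92.4 133. ] phi=0.153 shift=[ 0.0229  0.0627 -0.3242] turn=0.048 tilt=0.2 w=81.2 F=[-0.4  0.6 -0.6] q7=-0.39
```

Call:
move_arm:
  commands:
    - [1,0,0.01,-0.055,0.01]
    - [1,0,0.022,-0.115,0.02]
    - [1,0,0.034,-0.175,0.03]
    - [1,0,0.046,-0.235,0.04]
    - [1,0.0,0.058,-0.295,0.05]

```text
clock: 13.08
eef_pos: [504.1, 394.7, 287.2]
orientation: [1.131, 1.257, -1.13]
ft_force: [1.4, 0.7, 0.5]
width: 85.4
```

Call:
move_arm:
  commands:
    - [1,0.0,0.005,-0.03,0]
    - [1,0.0,0.005,-0.03,0]
    - [1,0.02,0.005,-0.03,0]
    - [1,0.02,0.005,-0.03,0]
    - [1,0.02,0.005,-0.03,0]

```text
clock: 13.7
eef_pos: [506.3, 422.0, 266.3]
orientation: [1.13, 1.257, -1.132]
ft_force: [0.2, 0.6, -0.3]
width: 85.1
```

```bash
python3 -c "
from h import *
im,d=ctrl.get_image('side');cv2.imwrite('pics/s6.png',im)
im,d=ctrl.get_image('top');cv2.imwrite('pics/t6.png',im)
go(506.3,422.3,55,.105)"
```

```text
t=13.80 grasp=[506.3 422.7 112. ] phi=0.106 shift=[ 0.057  -0.0001  0.0004] turn=0.001 tilt=0.0 w=85.4 F=[-0.1  1.2  0.6] q7=-0.94
```

View pics/s6.png

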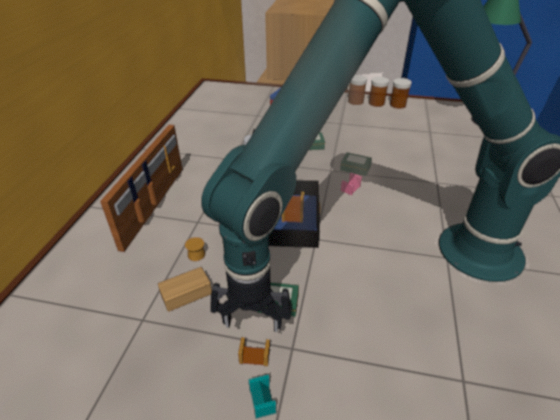

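View pics/t6.png

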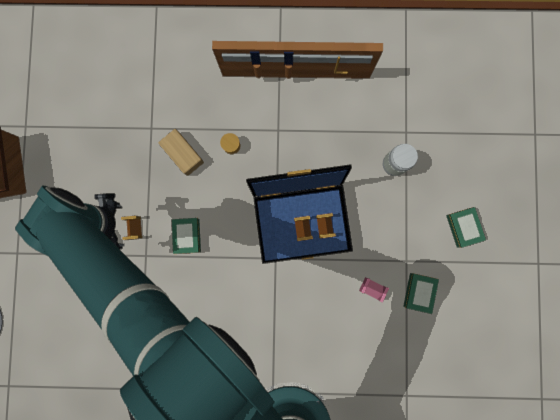

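Call:
move_arm:
  commands:
    - [1,0.045,0,0,0]
    - [1,0.088,0,0,0]
    - [1,0.089,0,0,0]
    - [0.3,0.089,0,0,0]
    - [-0.5,0.089,0,0,0]

```text
clock: 14.42
eef_pos: [506.6, 424.1, 180.4]
orientation: [1.134, 1.257, -1.127]
ft_force: [0.5, 0.3, -0.7]
width: 59.7
```

Call:
move_arm:
  commands:
    - [-0.5,0,0,0,0]
    - [-0.5,0,0,0,0]
    - [-0.5,-0.03,0,0,0]
    - [-0.5,-0.07,0,0,0]
    - [-0.5,-0.1,0,0,0]

```text
clock: 15.05
eef_pos: [505.9, 423.3, 280.0]
orientation: [1.132, 1.257, -1.128]
ft_force: [0.2, 0.2, -1.3]
width: 59.4
```

```bash
python3 -c "
from h import *
go(501.6,36,120,.159)"
```

```text
t=15.05 grasp=[506.2 423.5 125. ] phi=0.107 shift=[ 0.0045 -0.0459  0.3848] turn=-0.052 tilt=0.1 w=59.4 F=[ 0.2  0.2 -1.3] q7=-0.94
```

Call:
move_arm:
  commands:
    - [-0.5,0,-0.006,0.05,-0.01]
    - [-0.5,0,-0.013,0.11,-0.02]
    - [-0.5,0,-0.02,0.17,-0.03]
    - [-0.5,0,-0.027,0.23,-0.04]
    - [-0.5,0,-0.034,0.29,-0.052]

```text
clock: 15.68
eef_pos: [502.8, 129.2, 278.4]
orientation: [1.091, 1.279, -1.09]
ft_force: [1.9, -0.3, -1.2]
width: 59.0
```

Call:
move_arm:
  commands:
    - [-0.5,0,-0.007,0.06,0]
    - [-0.5,0,-0.008,0.09,0]
    - [-0.5,0,-0.008,0.09,0]
    - [-0.5,0,-0.008,0.09,0]
    - [-0.5,0,-0.008,0.09,0]

```text
clock: 16.3
eef_pos: [509.2, 42.6, 277.9]
orientation: [1.09, 1.281, -1.089]
ft_force: [-0.7, -0.4, -1.1]
width: 59.5
```

```bash
python3 -c "
from h import *
go(501.6,36,60,.159)"
```

```text
t=16.30 grasp=[509.2  42.6 122.9] phi=0.161 shift=[ 0.0629 -0.0086  0.0053] turn=0.002 tilt=0.0 w=59.5 F=[-0.7 -0.4 -1.1] q7=-0.29
```

Call:
move_arm:
  commands:
    - [-0.5,0.0,-0.009,0.005,0.002]
    - [-0.5,0.03,-0.009,0.005,0.002]
    - [-0.5,0.055,-0.009,0.005,0.002]
    - [-0.5,0.063,-0.009,0.005,0.002]
    - [-0.5,0.063,-0.009,0.005,0.002]

```text
clock: 16.92
eef_pos: [501.0, 35.0, 214.5]
orientation: [1.092, 1.28, -1.093]
ft_force: [0.3, -0.3, -1.1]
width: 59.1
```

```bash
python3 -c "
from h import *
go(501.6,36,31,.159)"
```

```text
t=16.93 grasp=[500.8  35.   59.5] phi=0.158 shift=[ 0.0285  0.0009 -0.0009] turn=-0.001 tilt=0.1 w=59.1 F=[ 0.3 -0.3 -1.1] q7=-0.36
```

Call:
move_arm:
  commands:
    - [-0.5,0.027,0,0,0]
    - [-0.5,0.029,0,0,0]
    - [0.3,0.029,0,0,0]
    - [0.6,0.029,0,0,0]
    - [0.65,0.029,0,0,0]

```text
clock: 17.55
eef_pos: [501.7, 34.7, 186.5]
orientation: [1.094, 1.278, -1.092]
ft_force: [0.5, 0.1, 0.4]
width: 70.5
```

Call:
move_arm:
  commands:
    - [0.65,-0.02,0,0,0]
    - [0.65,-0.07,0,0,0]
    - [0,-0.13,0,-0.05,0]
    - [-1,-0.19,0,-0.11,0]
    - [-1,-0.24,0,-0.17,0]

```text
clock: 18.18
eef_pos: [480.5, 164.3, 392.4]
orientation: [1.094, 1.277, -1.092]
ft_force: [1.2, 0.2, 0.5]
width: 16.0
```

```bash
python3 - <<'E'
from h import *
im,d=ctrl.get_image('side');cv2.imwrite('pics/s7.png',im);np.save('pics/s7.npy',d)
im,d=ctrl.get_image('top');cv2.imwrite('pics/t7.png',im);np.save('pics/t7.npy',d)
go(501.6,36,60,.159)
# hinge/lid in case frame from both clouds
c=np.array([521.3,-23.6]);a=.159;ex=np.array([np.cos(a),np.sin(a)]);ey=np.array([-ex[1],ex[0]])
for n,f in(('side','s7'),('top','t7')):
    P=cloud(n,np.load(f'pics/{f}.npy'))
    q=P[...,:2]-c; X=q@ex;Y=q@ey;Z=P[...,2]
    m=(abs(Y)<110)&(X>60)&(X<170)&(Z>62)&(Z<300)
    for lo in range(60,260,20):
        k=m&(Z>=lo)&(Z<lo+20)
        if k.sum()>10: print(n,lo,k.sum(),np.round(np.percentile(X[k],[5,50,95]),0),np.round(np.percentile(Y[k],[2,98])),round(Z[k].max()))
E
```

```text
t=18.27 grasp=[481.8 170.3 240.7] phi=0.165 shift=[ 0.1802 -0.0044  0.1363] turn=0.006 tilt=0.6 w=1.0 F=[ 0.2  0.4 -0.3] q7=-0.44
side 60 64 [83. 84. 86.] [-89. 104.] 80
side 80 78 [84. 85. 86.] [-102.  105.] 100
side 100 84 [86. 87. 88.] [-97. 106.] 120
side 120 94 [87. 88. 89.] [-94. 107.] 140
side 140 88 [89. 90. 91.] [-103.  106.] 160
side 160 95 [90. 91. 92.] [-100.  106.] 180
side 180 99 [92. 92. 93.] [-94. 106.] 200
side 200 116 [93. 94. 95.] [-98. 106.] 220
side 220 191 [ 95.  98. 104.] [-108.  105.] 239
side 240 35 [ 99. 101. 104.] [-26.  27.] 247
top 60 135 [82. 86. 87.] [-105.  108.] 80
top 80 136 [86. 87. 88.] [-106.  104.] 100
top 100 152 [88. 89. 90.] [-105.  105.] 120
top 120 151 [89. 90. 91.] [-104.  103.] 140
top 140 162 [91. 91. 92.] [-105.  106.] 160
top 160 172 [92. 93. 94.] [-103.  106.] 180
top 180 181 [93. 94. 95.] [-104.  102.] 200
top 200 210 [95. 96. 97.] [-105.  105.] 220
top 220 519 [ 96. 100. 107.] [-105.  106.] 240
top 240 81 [100. 103. 106.] [-24.  25.] 250
```

View pics/s7.png

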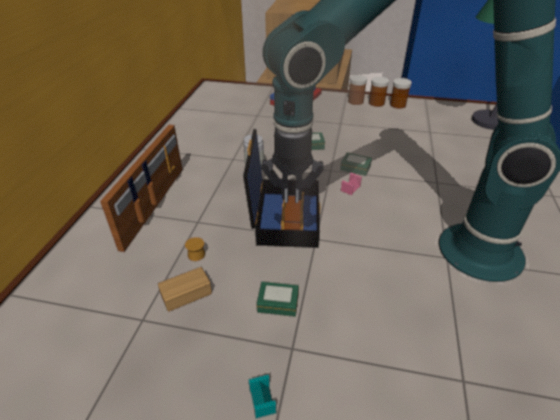

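View pics/t7.png

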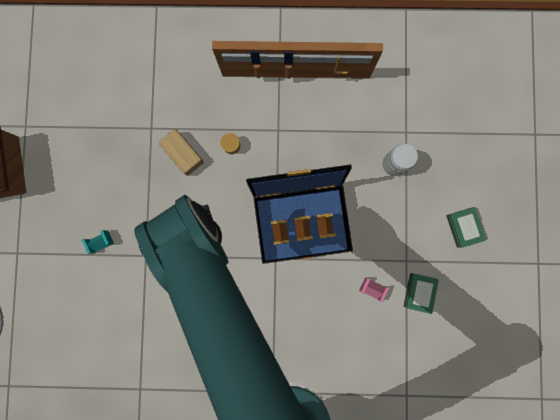

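All three prisms are in the case: (280,232), (304,228) and (326,225) in the top view. The lid leans back at about 1.64 rad. Next I go over it, to behind the lid, with the fingers shut.

```bash
cat >> h.py <<'E'
C0=np.array([521.3,-23.6]);CA=.159
EX=np.array([np.cos(CA),np.sin(CA)]);EY=np.array([-EX[1],EX[0]])
def goc(X,Y,z,phi=CA):
    p=C0+X*EX+Y*EY; go(*p,z,phi)
def lidpts(ths,r=150,hw=15):
    for th in ths:
        u=np.array([-np.cos(th),np.sin(th)]);n=np.array([np.sin(th),np.cos(th)])
        P=np.array([85,60])+r*u+10*n
        print(th,'X',round(P[0]+hw,1),'zgrasp',round(P[1]+18,1))
E
python3 -c "
from h import *
goc(150,0,300);lidpts(np.arange(1.6,-.01,-.1))"
```

```text
t=18.27 grasp=[481.8 170.3 240.7] phi=0.165 shift=[-0.0583  0.1577  0.1985] turn=0.006 tilt=0.6 w=1.0 F=[ 0.2  0.4 -0.3] q7=-0.44
1.6 X 114.4 zgrasp 227.6
1.5 X 99.4 zgrasp 228.3
1.4 X 84.4 zgrasp 227.5
1.2999999999999998 X 69.5 zgrasp 225.2
1.1999999999999997 X 55.0 zgrasp 221.4
1.0999999999999996 X 40.9 zgrasp 216.2
0.9999999999999996 X 27.4 zgrasp 209.6
0.8999999999999995 X 14.6 zgrasp 201.7
0.7999999999999994 X 2.7 zgrasp 192.6
0.6999999999999993 X -8.3 zgrasp 182.3
0.5999999999999992 X -18.2 zgrasp 170.9
0.4999999999999991 X -26.8 zgrasp 158.7
0.399999999999999 X -34.3 zgrasp 145.6
0.29999999999999893 X -40.3 zgrasp 131.9
0.19999999999999885 X -45.0 zgrasp 117.6
0.09999999999999876 X -48.3 zgrasp 102.9
-1.3322676295501878e-15 X -50.0 zgrasp 88.0
```

Call:
move_arm:
  commands:
    - [-1,-0.05,0.0,0.0,0]
    - [-1,-0.07,0.03,0.02,0]
    - [-1,-0.075,0.06,0.06,0]
    - [-1,-0.075,0.09,0.1,0]
    - [-1,-0.075,0.12,0.14,0]

```text
clock: 18.9
eef_pos: [622.2, 42.0, 465.0]
orientation: [1.093, 1.279, -1.093]
ft_force: [0.0, 0.4, 0.6]
width: 0.1
```

```bash
python3 -c "
from h import *
goc(150,0,300)"
```

```text
t=18.90 grasp=[622.2  41.9 310. ] phi=0.157 shift=[0.0101 0.0401 0.0486] turn=-0.002 tilt=0.0 w=0.1 F=[0.  0.4 0.6] q7=-0.16
```

Call:
move_arm:
  commands:
    - [-1,0.0,0.04,0.025,0]
    - [-1,0.0,0.04,0.049,0]
    - [-1,0.0,0.04,0.049,0]
    - [-1,0.0,0.04,0.049,0]
    - [-1,0.0,0.04,0.049,0]

```text
clock: 19.52
eef_pos: [667.7, 3.3, 465.8]
orientation: [1.091, 1.28, -1.091]
ft_force: [-0.1, 0.6, 0.5]
width: 0.2
```

```bash
python3 -c "
from h import *
goc(150,0,228)"
```

```text
t=19.52 grasp=[667.7   3.3 310.8] phi=0.159 shift=[0.0828 0.0011 0.0034] turn=0.000 tilt=0.0 w=0.2 F=[-0.1  0.6  0.5] q7=-0.10
```

Call:
move_arm:
  commands:
    - [-1,0.04,0.001,0.003,0]
    - [-1,0.083,0.001,0.003,0]
    - [-1,0.083,0.001,0.003,0]
    - [-1,0.083,-0.013,0.003,0]
    - [-1,0.083,-0.013,0.003,0]

```text
clock: 20.15
eef_pos: [655.6, -3.0, 384.6]
orientation: [1.093, 1.277, -1.091]
ft_force: [-0.0, -0.2, -0.7]
width: 0.1
```

```bash
python3 -c "
from h import *
goc(114,0,228);im,d=ctrl.get_image('side');cv2.imwrite('pics/s8.png',im)"
```

```text
t=20.15 grasp=[656.1  -3.1 229.6] phi=0.157 shift=[ 0.0016 -0.0223 -0.0011] turn=-0.002 tilt=0.2 w=0.1 F=[-0.  -0.2 -0.7] q7=-0.12
```

View pics/s8.png

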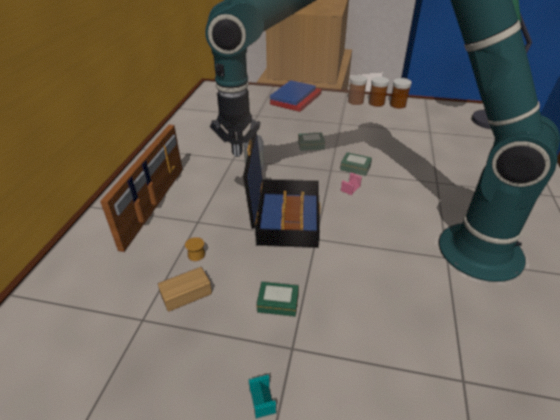

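Call:
move_arm:
  commands:
    - [-1,0.002,-0.015,0,0]
    - [-1,0.002,-0.03,0,0]
    - [-1,0.002,-0.045,0,0]
    - [-1,0.004,-0.06,0,0]
    - [-1,0.006,-0.074,0,0]

```text
clock: 20.82
eef_pos: [582.6, -14.8, 377.1]
orientation: [1.094, 1.277, -1.091]
ft_force: [2.7, 1.4, -0.5]
width: 0.2
```

```bash
python3 -c "
from h import *
goc(0,0,88)"
```

```text
t=20.82 grasp=[583.  -14.9 222.1] phi=0.157 shift=[ 0.1339 -0.0626 -0.0011] turn=-0.002 tilt=0.1 w=0.2 F=[ 2.7  1.4 -0.5] q7=-0.10
```

Call:
move_arm:
  commands:
    - [-1,0.003,-0.014,0,0]
    - [-1,0.009,-0.028,0,0]
    - [-1,0.016,-0.041,0,0]
    - [-1,0.024,-0.053,0,0]
    - [-1,0.032,-0.063,0,0]

```text
clock: 21.45
eef_pos: [519.9, -25.0, 343.5]
orientation: [1.092, 1.28, -1.094]
ft_force: [0.7, -0.3, 2.0]
width: 0.0
```

```bash
python3 -c "
from h import *
goc(-50,0,88);im,d=ctrl.get_image('side');cv2.imwrite('pics/s9.png',im)"
```

```text
t=21.45 grasp=[519.7 -25.  188.5] phi=0.157 shift=[ 0.1005 -0.0482 -0.001 ] turn=-0.002 tilt=0.0 w=0.0 F=[ 0.7 -0.3  2. ] q7=-0.09
```

View pics/s9.png

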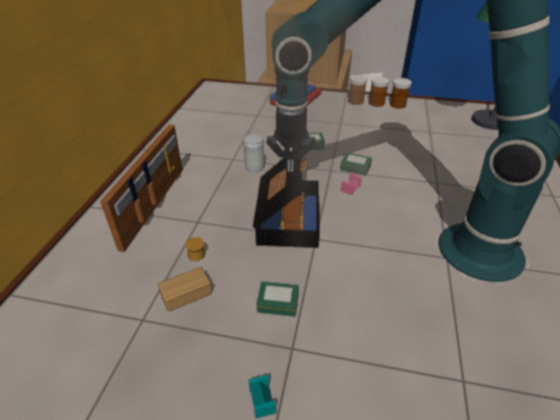

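Call:
move_arm:
  commands:
    - [-1,0.009,-0.008,0,0]
    - [-1,0.019,-0.017,0,0]
    - [-1,0.03,-0.025,0,0]
    - [-1,0.043,-0.032,0,0]
    - [-1,0.056,-0.038,0,0]

```text
clock: 22.12
eef_pos: [482.5, -30.8, 287.0]
orientation: [1.092, 1.28, -1.094]
ft_force: [0.2, 0.3, 1.8]
width: 0.1
```

```bash
python3 -c "
from h import *
goc(-50,0,88)"
```

```text
t=22.12 grasp=[482.3 -30.8 132. ] phi=0.157 shift=[ 0.044  -0.0103 -0.001 ] turn=-0.002 tilt=0.1 w=0.1 F=[0.2 0.3 1.8] q7=-0.13
```

Call:
move_arm:
  commands:
    - [-1,0.012,-0.004,0,0]
    - [-1,0.024,-0.008,0,0]
    - [-1,0.034,-0.01,0,0]
    - [-1,0.041,-0.01,0,0]
    - [-1,0.044,-0.01,0,0]

```text
clock: 22.75
eef_pos: [473.2, -32.2, 243.6]
orientation: [1.092, 1.28, -1.094]
ft_force: [-1.5, -0.0, 2.5]
width: -0.0
```

```bash
python3 -c "
from h import *
goc(-50,0,88)"
```

```text
t=22.75 grasp=[473.  -32.2  88.6] phi=0.157 shift=[ 0.0006 -0.001  -0.0008] turn=-0.002 tilt=0.1 w=-0.0 F=[-1.5 -0.   2.5] q7=-0.18
```

Call:
move_arm:
  commands:
    - [-1,0.001,0,0,0]
    - [-1,0.002,0,0,0]
    - [-1,0.003,0,0,0]
    - [-1,0.003,0,0,0]
    - [-1,0.003,0,0,0]

```text
clock: 23.38
eef_pos: [473.2, -31.8, 243.2]
orientation: [1.091, 1.279, -1.094]
ft_force: [-9.7, 0.2, 26.8]
width: 0.1
```

```bash
python3 -c "
from h import *
goc(-50,0,88)"
```

```text
t=23.38 grasp=[473.1 -32.2  88.2] phi=0.157 shift=[ 0.0002 -0.0011 -0.0008] turn=-0.002 tilt=0.1 w=0.1 F=[-9.7  0.2 26.8] q7=-0.19
```

The lid is at its stop (27 N reaction). I lift and look.

Call:
move_arm:
  commands:
    - [-1,-0.03,0,0,0]
    - [-0.5,-0.08,0,-0.02,-0.1]
    - [0,-0.11,0,-0.08,-0.28]
    - [1,-0.11,0,-0.14,-0.46]
    - [1,-0.11,0,-0.2,-0.64]

```text
clock: 24.0
eef_pos: [441.9, 166.9, 352.2]
orientation: [0.602, 1.483, -0.6]
ft_force: [1.0, 0.5, -0.1]
width: 72.3
```

```bash
python3 - <<'E'
from h import *
im,d=ctrl.get_image('side');cv2.imwrite('pics/s10.png',im);np.save('pics/s10.npy',d)
im,d=ctrl.get_image('top');cv2.imwrite('pics/t10.png',im);np.save('pics/t10.npy',d)
P=cloud('top',d)
for c in ((488,278),(523.5,-446),(353,-329.5)):
    m=near(P,c,70)&(P[...,2]>28)&(P[...,2]<48); print(rect(P[m][:,:2]))
m=near(P,C0,160)&(abs(P[...,2]-70)<12);print('lid',m.sum(),rect(P[m][:,:2]),np.percentile(P[m][:,2],[5,50,95]))
q=(P[m][:,:2]-C0);X=q@EX;A=np.c_[X,np.ones(len(X))];print(np.linalg.lstsq(A,P[m][:,2],rcond=None)[0])
for n in('top','side'):print([(np.round(x['location'],1).tolist(),round(x['p'],2)) for x in ctrl.pinpoint(n,'lid_pad')])
go(488,278,110,1.64)
E
```

```text
(array([512.7, 280.7]), 67.1, 40.9, np.float64(-1.456))
(array([ 523.7, -447.4]), 90.1, 69.0, np.float64(0.314))
(array([ 353.2, -330. ]), 90.0, 68.1, np.float64(-0.199))
lid 6475 (array([518., -24.]), 230.2, 195.1, np.float64(-1.411)) [66.70351068 70.27628585 73.73818954]
[-1.16801996e-03  7.02592063e+01]
[([223.4, 306.5], 0.9)]
[([198.6, 290.5], 0.75)]
t=24.20 grasp=[441.9 166.4 196.2] phi=0.799 shift=[ 0.0863  0.1121 -0.0447] turn=-0.841 tilt=0.0 w=85.4 F=[-0.1  0.  -0.8] q7=0.07
```

View pics/t10.png

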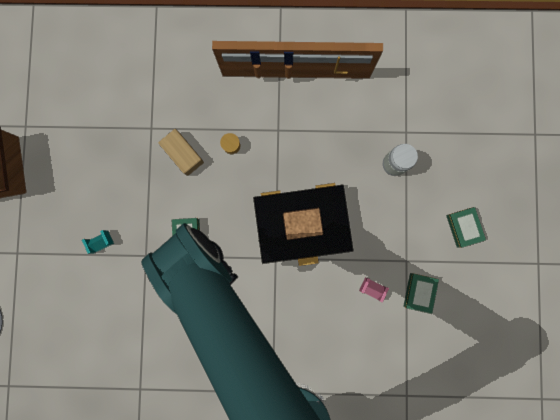

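View pics/s10.png

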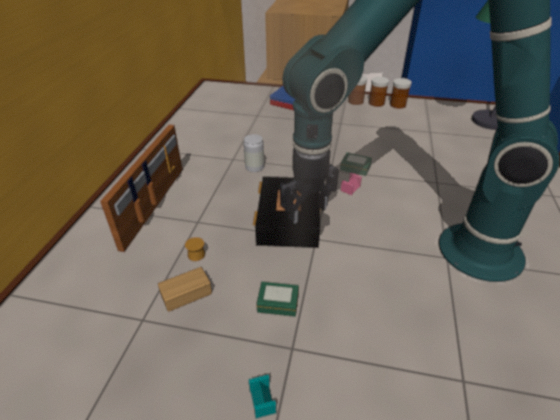

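The lid is shut flat (top at z=70, slope about 0). I measure the cork pad at top-view (303,223).

```bash
cat >> h.py <<'E'
def padfit(f='t10'):
    im=cv2.imread(f'pics/{f}.png');H=hsv(im).astype(int)
    m=np.zeros(H.shape[:2],np.uint8);m[190:260,262:345]=((H[190:260,262:345,2]>60)&(H[190:260,262:345,1]>50)).astype(np.uint8)
    n,l,s,_=cv2.connectedComponentsWithStats(m);k=1+np.argmax(s[1:,4]);v,u=np.nonzero(l==k)
    w=np.array([at_z('top',a,b,70)[:2] for a,b in zip(u,v)]);print('pad',k,len(u),rect(w),w.mean(0))
E
python3 -c "
from h import *
padfit()
d=np.load('pics/t10.npy');P=cloud('top',d)
q=P[...,:2]-C0;X=q@EX;Y=q@EY;Z=P[...,2]
m=(abs(Z-70)<8)&(abs(X)<130)&(abs(Y)<130)
print('Y ext',np.percentile(Y[m],[.3,99.7])); mm=m&(abs(Y)>60); print('X ext away from tab',np.percentile(X[m&(abs(Y)>95)],[.5,99.5]))
"
```

```text
pad 2 999 (array([523.2, -23.2]), 92.4, 68.0, np.float64(-1.419)) [523.45723853 -23.18527351]
Y ext [-114.0577075   114.15271985]
X ext away from tab [-82.55420954  84.95905964]
```

Call:
move_arm:
  commands:
    - [1,0.0,0.03,-0.012,-0.17]
    - [1,0.02,0.07,-0.025,-0.34]
    - [1,0.05,0.1,-0.038,-0.51]
    - [1,0.08,0.112,-0.045,-0.68]
    - [1,0.086,0.112,-0.045,-0.84]

```text
clock: 24.82
eef_pos: [488.5, 275.9, 262.5]
orientation: [-0.056, 1.574, 0.053]
ft_force: [0.7, 0.3, -0.7]
width: 85.3
```

```bash
python3 - <<'E'
from h import *
ctrl.get_image('top')
im,d=ctrl.get_image('side');cv2.imwrite('pics/s11.png',im)
# tin top face from side image: ray to z=36
P=cloud('side',d);H=hsv(im)
m=near(P,(488,278),60)&(P[...,2]>31)&(P[...,2]<42); print(m.sum(),rect(P[m][:,:2]))
go(488,278,60,1.64)
E
```

```text
853 (array([486.1, 280.6]), 89.8, 68.0, np.float64(0.078))
t=24.93 grasp=[488.3 274.9 108.3] phi=1.634 shift=[0.0483 0.0032 0.0001] turn=-0.006 tilt=0.2 w=85.6 F=[ 0.2  0.3 -0.5] q7=0.52
```

View pics/s11.png

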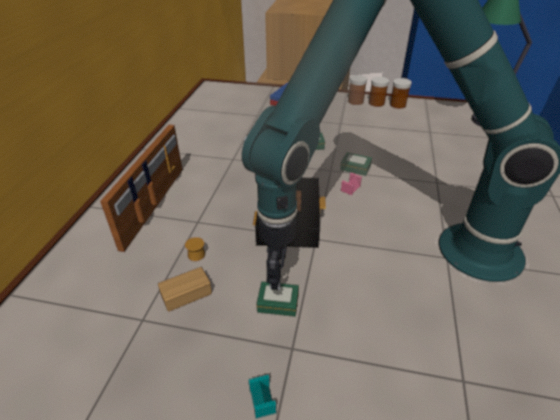

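Call:
move_arm:
  commands:
    - [1,0.0,0.004,0.001,-0.012]
    - [1,0.025,0.004,0.001,-0.012]
    - [1,0.045,0.004,0.001,-0.012]
    - [1,0.045,0.004,0.001,-0.012]
    - [1,0.045,0.004,0.001,-0.012]

```text
clock: 25.55
eef_pos: [489.1, 281.2, 220.7]
orientation: [-0.061, 1.569, 0.061]
ft_force: [0.2, -0.3, 0.1]
width: 85.3
```

```bash
python3 -c "
from h import *
go(487.5,279,22,1.646)"
```

```text
t=25.55 grasp=[489.2 281.2  65.7] phi=1.649 shift=[ 0.0437 -0.0021 -0.0019] turn=0.003 tilt=0.0 w=85.3 F=[ 0.2 -0.3  0.1] q7=0.48
```

Call:
move_arm:
  commands:
    - [1,0.02,-0.002,-0.002,0]
    - [1,0.043,-0.002,-0.002,0]
    - [1,0.043,-0.002,-0.002,0]
    - [0.4,0.043,-0.002,-0.002,0]
    - [0.2,0.043,-0.002,-0.002,0]

```text
clock: 26.18
eef_pos: [487.2, 279.1, 177.6]
orientation: [-0.061, 1.569, 0.062]
ft_force: [0.2, -0.1, -1.9]
width: 65.6
```

Call:
move_arm:
  commands:
    - [-0.3,0,0,0,0]
    - [-0.3,0,0,0,0]
    - [-0.3,0,0,0,0]
    - [-0.3,-0.03,0,0,0]
    - [-0.3,-0.08,0,0,0]
  squeeze: 40

```text
clock: 26.8
eef_pos: [486.6, 278.1, 256.4]
orientation: [-0.063, 1.574, 0.06]
ft_force: [0.8, 1.0, -2.3]
width: 65.3
```

```bash
python3 -c "
from h import *
go(522.5,-23.4,150,.157)"
```

```text
t=26.80 grasp=[486.  277.8 101.4] phi=1.649 shift=[-0.0482 -0.3032  0.0127] turn=1.492 tilt=0.2 w=65.3 F=[ 0.8  1.  -2.3] q7=0.52
```

Call:
move_arm:
  commands:
    - [-0.3,-0.03,-0.01,0,0.1]
    - [-0.3,-0.05,-0.06,0.003,0.28]
    - [-0.3,-0.05,-0.12,0.006,0.46]
    - [-0.3,-0.05,-0.17,0.009,0.64]
    - [-0.3,-0.05,-0.22,0.012,0.82]

```text
clock: 27.42
eef_pos: [516.1, 58.4, 307.2]
orientation: [0.585, 1.49, -0.585]
ft_force: [-0.1, 0.1, -2.9]
width: 65.5
```

```bash
python3 -c "
from h import *
go(522.5,-23.4,150,.157)"
```

```text
t=27.43 grasp=[516.1  58.3 152.2] phi=0.823 shift=[ 0.0022 -0.0555  0.0603] turn=0.666 tilt=0.0 w=65.5 F=[-0.1  0.1 -2.9] q7=0.27
```

Call:
move_arm:
  commands:
    - [-0.3,0,-0.02,0.02,0.18]
    - [-0.3,0,-0.04,0.04,0.36]
    - [-0.3,0,-0.055,0.06,0.53]
    - [-0.3,0,-0.055,0.06,0.666]
    - [-0.3,0,-0.055,0.06,0.666]

```text
clock: 28.05
eef_pos: [523.1, -20.8, 307.0]
orientation: [1.087, 1.283, -1.088]
ft_force: [-0.7, 0.2, -2.3]
width: 65.3
```

Call:
move_arm:
  commands:
    - [-0.3,0,0,0,0]
    - [-0.3,0,0,0,0]
    - [-0.3,0.01,0,0,0]
    - [-0.3,0.02,0,0,0]
    - [-0.3,0.02,0,0,0]

```text
clock: 28.68
eef_pos: [522.8, -20.8, 285.8]
orientation: [1.087, 1.284, -1.09]
ft_force: [-0.4, -0.6, -1.4]
width: 65.5
```

```bash
cat >> h.py <<'E'
def tinfit(n,zt,c=(522.5,-23.4),img=None,r=75):
    im,d=ctrl.get_image(n) if img is None else img
    P=cloud(n,d);H=hsv(im).astype(int)
    g=(((H[...,0]>60)&(H[...,0]<92)&(H[...,1]>60))|((H[...,1]<60)&(H[...,2]>90)))
    m=g&near(P,c,r)&(abs(P[...,2]-zt)<9)
    if m.sum()<30: print(n,'few',m.sum());return
    print(n,m.sum(),rect(P[m][:,:2]),np.round(np.median(P[m][:,2]),1),'extent XY',[np.round(np.percentile((P[m][:,:2]-c)@e,[1,99]),1) for e in (EX,EY)])
E
python3 -c "
from h import *
go(522.5,-23.4,94,.157)
im,d=ctrl.get_image('side');cv2.imwrite('pics/s12.png',im)
im,d=ctrl.get_image('top');cv2.imwrite('pics/t12.png',im)
go(522.5,-23.4,94,.157)
"
```

```text
t=28.68 grasp=[522.4 -20.7 130.8] phi=0.163 shift=[ 0.0368 -0.0002  0.0027] turn=0.006 tilt=0.2 w=65.5 F=[-0.4 -0.6 -1.4] q7=-0.17
t=28.77 grasp=[523.2 -20.6 131.8] phi=0.163 shift=[ 0.0378 -0.0011  0.0026] turn=0.006 tilt=0.0 w=65.1 F=[ 0.  -0.5 -1.3] q7=-0.17
```

View pics/s12.png

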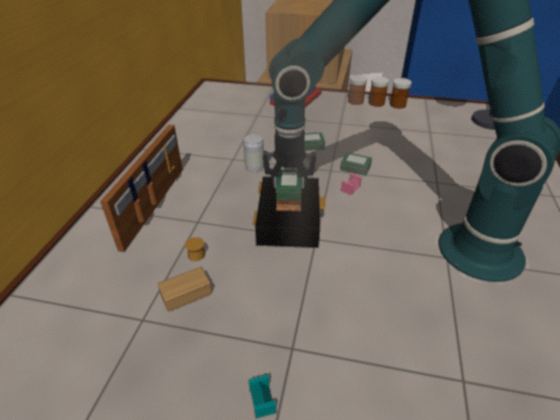

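Call:
move_arm:
  commands:
    - [-0.3,0.015,-0.001,0.003,0.006]
    - [-0.3,0.03,-0.001,0.003,0.006]
    - [-0.3,0.036,-0.001,0.003,0.006]
    - [-0.3,0.038,-0.001,0.003,0.006]
    - [-0.3,0.038,-0.001,0.003,0.006]

```text
clock: 29.4
eef_pos: [522.9, -23.7, 249.1]
orientation: [1.093, 1.279, -1.093]
ft_force: [-0.5, 0.5, -2.2]
width: 65.3
```

```bash
python3 -c "
from h import *
go(522.5,-23.4,94,.157)"
```

```text
t=29.40 grasp=[522.9 -23.7  94.1] phi=0.157 shift=[ 0.0001 -0.0004 -0.0004] turn=0.000 tilt=0.0 w=65.3 F=[-0.5  0.5 -2.2] q7=-0.21
```

Call:
move_arm:
  commands:
    - [-0.3,0.001,0,0,0]
    - [-0.3,0.0015,0,0,0]
    - [0.75,0.0015,0,0,0]
    - [0.9,0.0015,0,0,0]
    - [0.9,0.0015,0,0,0]

```text
clock: 30.02
eef_pos: [522.9, -23.8, 247.8]
orientation: [1.093, 1.279, -1.093]
ft_force: [0.4, -0.2, -0.6]
width: 80.9
```

Call:
move_arm:
  commands:
    - [0.9,-0.015,0,0,0]
    - [0.9,-0.05,0,0,0]
    - [1,-0.09,0,0.02,0.1]
    - [1,-0.1,0,0.08,0.28]
    - [1,-0.1,0,0.14,0.46]

```text
clock: 30.65
eef_pos: [545.3, -163.2, 350.7]
orientation: [1.434, 1.044, -1.428]
ft_force: [0.5, 0.2, -1.3]
width: 85.1
```

```bash
python3 -c "
from h import *
go(523.6,-446.8,130,-1.259)"
```

```text
t=30.65 grasp=[ 546.  -163.4  195.7] phi=-0.307 shift=[0.0659 0.064  0.2769] turn=0.952 tilt=0.3 w=85.1 F=[ 0.5  0.2 -1.3] q7=-0.27
```

Call:
move_arm:
  commands:
    - [1,0.0,0.013,0.055,0.18]
    - [1,0.0,0.026,0.11,0.36]
    - [1,0.02,0.04,0.17,0.54]
    - [1,0.04,0.055,0.225,0.72]
    - [1,0.06,0.064,0.275,0.9]

```text
clock: 31.28
eef_pos: [523.4, -446.0, 288.4]
orientation: [2.026, 0.369, -2.022]
ft_force: [0.6, 0.5, -0.1]
width: 85.2
```

Call:
move_arm:
  commands:
    - [1,0.0,0.0,0.0,0.05]
    - [1,0.0,0,0,0.05]
    - [1,0.0,0.0,0.0,0.05]
    - [1,0.0,0.0,0.0,0.05]
    - [1,0.0,0.0,0.0,0.05]

```text
clock: 31.9
eef_pos: [524.0, -443.2, 288.1]
orientation: [2.05, 0.329, -2.049]
ft_force: [-0.3, -0.2, -1.4]
width: 85.1
```

```bash
python3 - <<'E'
from h import *
it=ctrl.get_image('top');is_=ctrl.get_image('side');cv2.imwrite('pics/s13.png',is_[0]);cv2.imwrite('pics/t13.png',it[0])
tinfit('top',106,img=it);tinfit('side',106,img=is_)
tinfit('top',36,(523.6,-446.8),img=it);tinfit('side',36,(523.6,-446.8),img=is_)
tinfit('top',36,(353.2,-330),img=it)
go(523.6,-446.8,22,-1.259)
E
```

```text
top 993 (array([523.1, -25.2]), 89.4, 66.3, np.float64(-1.402)) 106.4 extent XY [array([-31.4,  32.5]), array([-45.4,  41.6])]
side 457 (array([522.5, -23.7]), 93.6, 64.7, np.float64(-1.383)) 105.0 extent XY [array([-33. ,  30.6]), array([-42.9,  45.5])]
top 615 (array([ 523.6, -446.6]), 90.4, 67.5, np.float64(0.315)) 36.4 extent XY [array([-46. ,  45.6]), array([-34.9,  36.5])]
side 194 (array([ 520.2, -445.1]), 90.2, 72.3, np.float64(0.326)) 34.6 extent XY [array([-48.8,  44.7]), array([-36.6,  35.4])]
top 944 (array([ 352.6, -330.5]), 89.9, 67.0, np.float64(-0.203)) 36.3 extent XY [array([-47.5,  46.3]), array([-40.4,  41.1])]
t=32.00 grasp=[ 523.8 -443.5  132.9] phi=-1.253 shift=[0.1109 0.0031 0.0013] turn=0.006 tilt=0.0 w=85.0 F=[ 0.1  0.4 -0.5] q7=-0.67
```

View pics/s13.png

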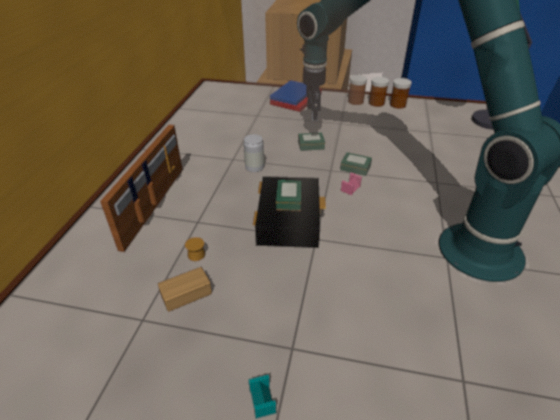

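View pics/t13.png

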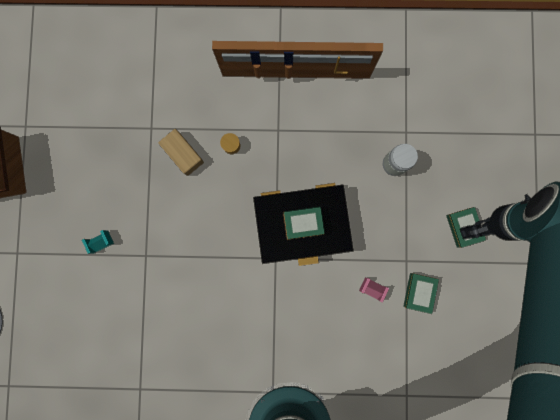

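The first tin sits centred on the pad, within about 2 mm. Next is the second tin.

Call:
move_arm:
  commands:
    - [1,0.02,0.003,0.001,0.003]
    - [1,0.05,0.003,0.001,0.003]
    - [1,0.07,0.003,0.001,0.003]
    - [1,0.07,0.003,0.001,0.003]
    - [1,0.07,0.003,0.001,0.003]

```text
clock: 32.62
eef_pos: [524.0, -447.1, 218.1]
orientation: [2.052, 0.325, -2.05]
ft_force: [0.2, 0.2, 0.7]
width: 85.1
```

```bash
python3 -c "
from h import *
go(523.6,-446.8,22,-1.257)"
```

```text
t=32.62 grasp=[ 524.2 -447.2   63.1] phi=-1.256 shift=[ 0.0411 -0.0006  0.0004] turn=0.001 tilt=0.1 w=85.1 F=[0.2 0.2 0.7] q7=-0.68
```

Call:
move_arm:
  commands:
    - [1,0.02,0,0,0]
    - [1,0.041,0,0,0]
    - [1,0.041,0,0,0]
    - [0.4,0.041,0,0,0]
    - [0.2,0.041,0,0,0]

```text
clock: 33.25
eef_pos: [523.9, -447.1, 177.2]
orientation: [2.052, 0.325, -2.05]
ft_force: [0.3, -0.3, -2.2]
width: 65.0
```

Call:
move_arm:
  commands:
    - [-0.3,0,0,0,0]
    - [-0.3,0,0,0,0]
    - [-0.3,0,0,0,0]
    - [-0.3,-0.03,0,0,0]
    - [-0.3,-0.08,0,0,0]
  squeeze: 40

```text
clock: 33.88
eef_pos: [522.7, -446.1, 254.8]
orientation: [2.049, 0.33, -2.057]
ft_force: [1.1, -1.1, -3.0]
width: 65.1
```

```bash
python3 -c "
from h import *
go(522.5,-23.6,170,.157)"
```

```text
t=33.88 grasp=[ 522.  -445.6   99.8] phi=-1.256 shift=[-0.0687 -0.4014 -0.1309] turn=-1.413 tilt=0.3 w=65.1 F=[ 1.1 -1.1 -3. ] q7=-0.68
```

Call:
move_arm:
  commands:
    - [-0.3,-0.04,-0.03,-0.01,-0.12]
    - [-0.3,-0.07,-0.08,-0.026,-0.3]
    - [-0.3,-0.07,-0.135,-0.044,-0.48]
    - [-0.3,-0.07,-0.19,-0.062,-0.66]
    - [-0.3,-0.07,-0.245,-0.08,-0.84]

```text
clock: 34.5
eef_pos: [523.4, -187.3, 326.7]
orientation: [1.504, 0.986, -1.505]
ft_force: [1.0, 1.7, -2.4]
width: 65.4
```

```bash
python3 -c "
from h import *
go(522.5,-23.6,170,.157)"
```

```text
t=34.50 grasp=[ 523.4 -187.3  171.7] phi=-0.410 shift=[ 0.0017 -0.0661 -0.1498] turn=-0.567 tilt=0.0 w=65.4 F=[ 1.   1.7 -2.4] q7=-0.32
```

Call:
move_arm:
  commands:
    - [-0.3,0,-0.02,-0.045,-0.18]
    - [-0.3,0,-0.04,-0.09,-0.36]
    - [-0.3,0,-0.055,-0.125,-0.5]
    - [-0.3,0,-0.066,-0.15,-0.565]
    - [-0.3,0,-0.066,-0.15,-0.565]

```text
clock: 35.12
eef_pos: [524.1, -23.2, 326.7]
orientation: [1.097, 1.278, -1.096]
ft_force: [-0.3, -0.3, -1.7]
width: 65.6
```

Call:
move_arm:
  commands:
    - [-0.3,0,0,0,0]
    - [-0.3,0,0,0,0]
    - [-0.3,0,0,0,0]
    - [-0.3,0.01,0,0,0]
    - [-0.3,0.01,0,0,0]

```text
clock: 35.75
eef_pos: [523.7, -25.5, 315.5]
orientation: [1.098, 1.278, -1.1]
ft_force: [-0.7, -0.5, -2.4]
width: 64.8
```

```bash
python3 -c "
from h import *
im,d=ctrl.get_image('side');cv2.imwrite('pics/s14.png',im)
im,d=ctrl.get_image('top');cv2.imwrite('pics/t14.png',im)
go(522.7,-24,132,.157)
"
```

```text
t=35.85 grasp=[524.  -25.2 161.3] phi=0.149 shift=[ 0.0293 -0.0011 -0.0014] turn=-0.008 tilt=0.0 w=65.0 F=[-0.2 -0.7 -2.1] q7=-0.14
```

View pics/s14.png

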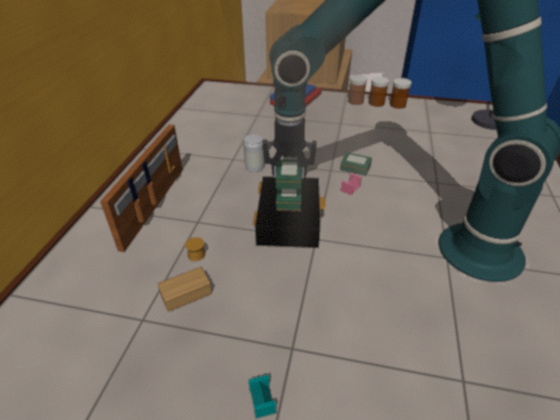

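Call:
move_arm:
  commands:
    - [-0.3,0.01,-0.001,-0.001,-0.008]
    - [-0.3,0.02,-0.001,-0.001,-0.008]
    - [-0.3,0.027,-0.001,-0.001,-0.008]
    - [-0.3,0.029,-0.001,-0.001,-0.008]
    - [-0.3,0.029,-0.001,-0.001,-0.008]

```text
clock: 36.48
eef_pos: [523.1, -24.4, 287.5]
orientation: [1.093, 1.28, -1.093]
ft_force: [0.3, -0.3, -3.1]
width: 65.3
```

```bash
python3 -c "
from h import *
go(522.7,-24,129.5,.157)"
```

```text
t=36.48 grasp=[523.  -24.3 132.5] phi=0.157 shift=[ 0.003  -0.0003 -0.0004] turn=0.000 tilt=0.0 w=65.3 F=[ 0.3 -0.3 -3.1] q7=-0.17
```

Call:
move_arm:
  commands:
    - [-0.3,0.001,0,0,0]
    - [-0.3,0.002,0,0,0]
    - [-0.3,0.003,0,0,0]
    - [-0.3,0.003,0,0,0]
    - [-0.3,0.003,0,0,0]

```text
clock: 37.1
eef_pos: [523.1, -24.4, 284.7]
orientation: [1.093, 1.279, -1.093]
ft_force: [-0.0, -0.0, -3.1]
width: 65.3
```

```bash
python3 -c "
from h import *
go(522.7,-24,129.5,.157)"
```

```text
t=37.10 grasp=[523.1 -24.4 129.7] phi=0.157 shift=[ 0.0002 -0.0003 -0.0005] turn=-0.000 tilt=0.0 w=65.3 F=[-0.  -0.  -3.1] q7=-0.17
```

Call:
move_arm:
  commands:
    - [-0.3,0.001,0,0,0]
    - [-0.3,0.0015,0,0,0]
    - [0.6,0.0015,0,0,0]
    - [0.9,0.0015,0,0,0]
    - [0.9,0.0015,0,0,0]

```text
clock: 37.72
eef_pos: [523.2, -24.4, 283.3]
orientation: [1.093, 1.279, -1.093]
ft_force: [-0.1, 0.1, 0.9]
width: 81.2
```

Call:
move_arm:
  commands:
    - [0.9,-0.01,0,0,0]
    - [0.9,-0.04,0,0,0]
    - [1,-0.08,0,0.0,0]
    - [1,-0.09,-0.02,0.05,0.1]
    - [1,-0.09,-0.04,0.1,0.28]

```text
clock: 38.35
eef_pos: [499.3, -130.1, 375.3]
orientation: [1.303, 1.143, -1.299]
ft_force: [0.9, -0.5, 0.0]
width: 85.3
```

```bash
python3 -c "
from h import *
go(353,-330.2,130,-1.772)"
```

```text
t=38.35 grasp=[ 499.9 -130.3  220.3] phi=-0.126 shift=[ 0.09   -0.1209  0.2168] turn=1.646 tilt=0.2 w=85.3 F=[ 0.9 -0.5  0. ] q7=-0.12
```

Call:
move_arm:
  commands:
    - [1,0.0,-0.025,0.045,0.18]
    - [1,0.0,-0.05,0.09,0.36]
    - [1,0.02,-0.075,0.135,0.54]
    - [1,0.05,-0.1,0.18,0.72]
    - [1,0.08,-0.12,0.216,0.9]

```text
clock: 38.98
eef_pos: [352.3, -330.8, 293.5]
orientation: [1.917, 0.529, -1.915]
ft_force: [-0.5, -0.6, -1.4]
width: 85.4
```

```bash
python3 -c "
from h import *
go(353,-330.2,130,-1.772)"
```

```text
t=38.98 grasp=[ 352.6 -331.1  138.5] phi=-1.030 shift=[ 0.0085 -0.0005 -0.0008] turn=0.742 tilt=0.1 w=85.4 F=[-0.5 -0.6 -1.4] q7=-0.46
```

Call:
move_arm:
  commands:
    - [1,0.0,0,0,0.18]
    - [1,0.0,0,0,0.36]
    - [1,0,0,0,0.54]
    - [1,0,0,0,0.72]
    - [1,0,0,0,0.742]

```text
clock: 39.6
eef_pos: [353.9, -329.0, 293.8]
orientation: [-2.121, 0.206, 2.119]
ft_force: [-1.2, -0.1, 0.5]
width: 85.8
```

```bash
python3 - <<'E'
from h import *
it=ctrl.get_image('top');is_=ctrl.get_image('side');cv2.imwrite('pics/s15.png',is_[0]);cv2.imwrite('pics/t15.png',it[0])
tinfit('top',142,img=it);tinfit('side',142,img=is_)
tinfit('top',36,(353.2,-330),img=it);tinfit('side',36,(353.2,-330),img=is_)
go(353,-330.2,22,-1.772)
E
```

```text
top 1060 (array([523.5, -25.2]), 88.7, 65.4, np.float64(-1.411)) 142.3 extent XY [array([-31.3,  32.5]), array([-45.6,  41.7])]
side 452 (array([521.6, -22.9]), 93.8, 65.3, np.float64(-1.459)) 140.8 extent XY [array([-33.9,  30.3]), array([-44.9,  45.9])]
top 572 (array([ 352.9, -330.1]), 89.5, 66.2, np.float64(-0.195)) 36.2 extent XY [array([-48.1,  47.9]), array([-41.1,  42. ])]
side 227 (array([ 351. , -327.6]), 90.6, 69.3, np.float64(-0.188)) 34.9 extent XY [array([-51.8,  48.1]), array([-30.3,  39.9])]
t=39.70 grasp=[ 353.8 -329.   138.5] phi=-1.762 shift=[0.1165 0.0013 0.0007] turn=0.010 tilt=0.0 w=85.5 F=[-0.3 -0.6 -0.1] q7=-1.11
```

View pics/s15.png

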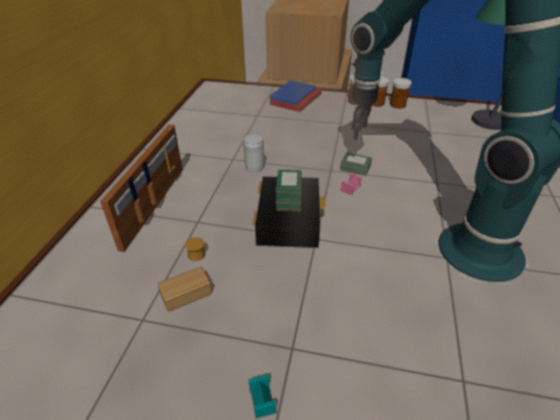

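The second tin is stacked true on the first, with its top at z=142. Next is the third tin.

Call:
move_arm:
  commands:
    - [1,0.03,0.001,0.001,0.006]
    - [1,0.06,0.001,0.001,0.006]
    - [1,0.077,0.001,0.001,0.006]
    - [1,0.077,0.001,0.001,0.006]
    - [1,0.077,0.001,0.001,0.006]

```text
clock: 40.33
eef_pos: [352.6, -330.1, 216.8]
orientation: [-2.118, 0.212, 2.116]
ft_force: [0.2, -0.2, 0.5]
width: 85.2
```

```bash
python3 -c "
from h import *
go(353,-330,22,-1.768)"
```

```text
t=40.33 grasp=[ 352.8 -330.2   61.8] phi=-1.770 shift=[ 0.0398 -0.0003 -0.0001] turn=-0.002 tilt=0.1 w=85.2 F=[ 0.2 -0.2  0.5] q7=-1.13
```

Call:
move_arm:
  commands:
    - [1,0.02,0,0,0]
    - [1,0.04,0,0,0]
    - [1,0.04,0,0,0]
    - [0.4,0.04,0,0,0]
    - [0.2,0.04,0,0,0]

```text
clock: 40.95
eef_pos: [352.8, -330.2, 177.5]
orientation: [-2.118, 0.214, 2.115]
ft_force: [-0.7, 0.5, 5.0]
width: 65.0
```

Call:
move_arm:
  commands:
    - [-0.3,0,0,0,0]
    - [-0.3,0,0,0,0]
    - [-0.3,0,0,0,0]
    - [-0.3,-0.03,0,0,0]
    - [-0.3,-0.08,0,0,0]
  squeeze: 40

```text
clock: 41.58
eef_pos: [351.8, -329.4, 256.2]
orientation: [-2.112, 0.21, 2.118]
ft_force: [0.8, -0.2, -0.9]
width: 65.3
```

```bash
python3 -c "
from h import *
go(523,-24.2,205,.157)"
```

```text
t=41.58 grasp=[ 351.4 -329.   101.2] phi=-1.771 shift=[-0.1036 -0.333  -0.1073] turn=-1.928 tilt=0.2 w=65.3 F=[ 0.8 -0.2 -0.9] q7=-1.12
```

Call:
move_arm:
  commands:
    - [-0.3,-0.04,0,0,-0.12]
    - [-0.3,-0.08,-0.02,-0.006,-0.3]
    - [-0.3,-0.105,-0.06,-0.02,-0.48]
    - [-0.3,-0.105,-0.1,-0.032,-0.66]
    - [-0.3,-0.105,-0.15,-0.048,-0.84]

```text
clock: 42.2
eef_pos: [429.2, -191.7, 362.1]
orientation: [1.852, 0.615, -1.85]
ft_force: [0.5, 0.5, -1.9]
width: 65.3
```

```bash
python3 -c "
from h import *
go(523,-24.2,205,.157)"
```

```text
t=42.20 grasp=[ 429.4 -192.   207.1] phi=-0.927 shift=[ 0.0019 -0.0781 -0.1755] turn=-1.084 tilt=0.1 w=65.3 F=[ 0.5  0.5 -1.9] q7=-0.67
```

Call:
move_arm:
  commands:
    - [-0.3,0,-0.014,-0.03,-0.18]
    - [-0.3,0,-0.028,-0.065,-0.36]
    - [-0.3,0,-0.045,-0.1,-0.54]
    - [-0.3,0,-0.06,-0.135,-0.72]
    - [-0.3,0,-0.074,-0.165,-0.9]

```text
clock: 42.82
eef_pos: [517.7, -33.2, 361.5]
orientation: [1.227, 1.197, -1.227]
ft_force: [0.5, -0.1, -2.4]
width: 65.4
```

```bash
python3 -c "
from h import *
go(523,-24.2,200,.157)"
```

```text
t=42.83 grasp=[517.8 -33.3 206.5] phi=-0.025 shift=[ 0.0065  0.005  -0.0092] turn=-0.182 tilt=0.0 w=65.4 F=[ 0.5 -0.1 -2.4] q7=-0.24
```

Call:
move_arm:
  commands:
    - [-0.3,0,0.003,-0.005,-0.1]
    - [-0.3,0,0.005,-0.009,-0.182]
    - [-0.3,0,0.005,-0.009,-0.182]
    - [-0.3,0.006,0.005,-0.009,-0.182]
    - [-0.3,0.006,0.005,-0.009,-0.182]

```text
clock: 43.45
eef_pos: [522.3, -26.1, 354.5]
orientation: [1.097, 1.277, -1.099]
ft_force: [0.0, -0.6, -1.1]
width: 65.4
```

```bash
python3 -c "
from h import *
im,d=ctrl.get_image('side');cv2.imwrite('pics/s16.png',im)
im,d=ctrl.get_image('top');cv2.imwrite('pics/t16.png',im)
go(523,-24.2,168,.157)"
```

```text
t=43.55 grasp=[522.5 -25.9 200. ] phi=0.150 shift=[ 0.032   0.0007 -0.0016] turn=-0.007 tilt=0.0 w=65.4 F=[ 0.2 -0.7 -1.8] q7=-0.10
```

View pics/s16.png

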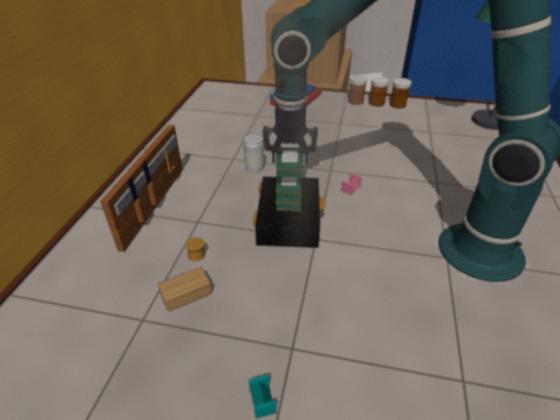

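Call:
move_arm:
  commands:
    - [-0.3,0.012,0.001,-0.001,-0.007]
    - [-0.3,0.024,0.001,-0.001,-0.007]
    - [-0.3,0.031,0.001,-0.001,-0.007]
    - [-0.3,0.032,0.001,-0.001,-0.007]
    - [-0.3,0.032,0.001,-0.001,-0.007]

```text
clock: 44.18
eef_pos: [523.7, -24.5, 323.1]
orientation: [1.092, 1.28, -1.092]
ft_force: [0.2, 0.1, -1.8]
width: 65.2
```

```bash
python3 -c "
from h import *
go(523,-24.2,165.3,.157)"
```

```text
t=44.17 grasp=[523.7 -24.5 168.1] phi=0.158 shift=[ 0.0028 -0.0006 -0.0004] turn=0.001 tilt=0.0 w=65.2 F=[ 0.2  0.1 -1.8] q7=-0.13
```

Call:
move_arm:
  commands:
    - [-0.3,0.001,0,0,0]
    - [-0.3,0.002,0,0,0]
    - [-0.3,0.003,0,0,0]
    - [-0.3,0.003,0,0,0]
    - [-0.3,0.003,0,0,0]

```text
clock: 44.8
eef_pos: [523.6, -24.6, 320.1]
orientation: [1.092, 1.28, -1.092]
ft_force: [0.0, 0.7, -2.4]
width: 65.3
```

```bash
python3 -c "
from h import *
go(523,-24.2,165.3,.157)"
```

```text
t=44.80 grasp=[523.6 -24.6 165.1] phi=0.158 shift=[-0.0002 -0.0005 -0.0004] turn=0.001 tilt=0.0 w=65.3 F=[ 0.   0.7 -2.4] q7=-0.13
```

Call:
move_arm:
  commands:
    - [-0.3,0.0005,0,0,0]
    - [-0.3,0.001,0,0,0]
    - [0.6,0.001,0,0,0]
    - [0.9,0.001,0,0,0]
    - [0.9,0.001,0,0,0]

```text
clock: 45.42
eef_pos: [523.6, -24.5, 319.2]
orientation: [1.092, 1.28, -1.092]
ft_force: [0.2, -0.7, 0.0]
width: 80.8
```

Call:
move_arm:
  commands:
    - [0.9,-0.01,0,0,0]
    - [0.9,-0.04,0,0,0]
    - [1,-0.09,0,0.0,0]
    - [1,-0.1,-0.02,0.05,0]
    - [1,-0.1,-0.04,0.1,0]

```text
clock: 46.05
eef_pos: [499.9, -130.2, 421.5]
orientation: [1.091, 1.277, -1.089]
ft_force: [1.0, -0.3, 0.2]
width: 85.2
```

Call:
move_arm:
  commands:
    - [1,0,-0.01,0.05,0]
    - [1,0,-0.02,0.1,0]
    - [1,0,-0.03,0.15,0]
    - [1,0,-0.03,0.15,0]
    - [1,0,-0.03,0.15,0]

```text
clock: 46.68
eef_pos: [493.8, -281.9, 419.5]
orientation: [1.092, 1.28, -1.091]
ft_force: [0.3, 0.2, -0.4]
width: 85.3
```

```bash
python3 - <<'E'
from h import *
it=ctrl.get_image('top');is_=ctrl.get_image('side');cv2.imwrite('pics/s17.png',is_[0]);cv2.imwrite('pics/t17.png',it[0])
for z in (178,):
  tinfit('top',z,img=it);tinfit('side',z,img=is_)
P=cloud('top',it[1]);m=near(P,(522.5,-23.4),30);print('top z',np.nanpercentile(P[m][:,2],[5,50,95]))
q=P[...,:2]-C0;X=q@EX;Y=q@EY;Z=P[...,2];m=(abs(Z-70)<12)&(abs(Y)<110)&(abs(X)<80)&((abs(Y)>60)|(abs(X)>50))
print('lid plane',np.linalg.lstsq(np.c_[X[m],Y[m],np.ones(m.sum())],Z[m],rcond=None)[0])
# band silhouettes in the side cloud: near faces of column per height
P=cloud('side',is_[1]);q=P[...,:2]-C0;X=q@EX;Y=q@EY;Z=P[...,2]
for lo in(74,88,110,124,146,160):
    m=(Z>lo)&(Z<lo+14)&(abs(X)<28)&(Y>20)&(Y<70); print(lo,m.sum(),np.round(np.median(Y[m]),1) if m.sum() else None)
go(0,0,0)
E
```

```text
top 1144 (array([524.2, -25.1]), 89.0, 65.3, np.float64(-1.41)) 178.4 extent XY [array([-30.7,  33.3]), array([-45.5,  41.6])]
side 460 (array([521.8, -23.3]), 93.7, 65.6, np.float64(-1.4)) 176.9 extent XY [array([-33.6,  31.3]), array([-43.9,  45.5])]
top z [175.79650282 178.50122035 181.60706952]
lid plane [-2.83066634e-04  3.60567651e-04  7.02933546e+01]
74 86 43.6
88 86 44.0
110 89 43.4
124 88 43.8
146 90 43.2
160 99 43.8
t=46.77 grasp=[ 494.2 -280.9  264.5] phi=0.160 shift=[ 0.2644 -0.4432 -0.3561] turn=0.000 tilt=0.0 w=85.4 F=[0.1 0.4 0.1] q7=0.45
```

View pics/s17.png

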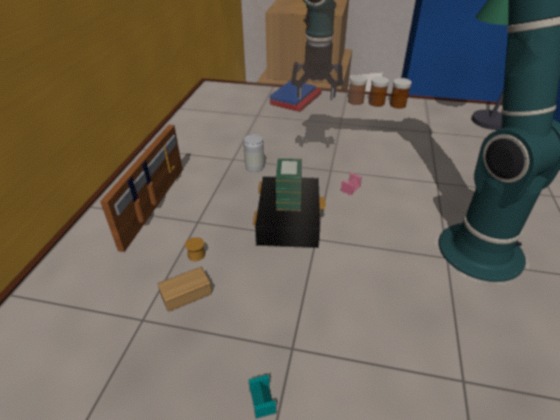

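View pics/t17.png

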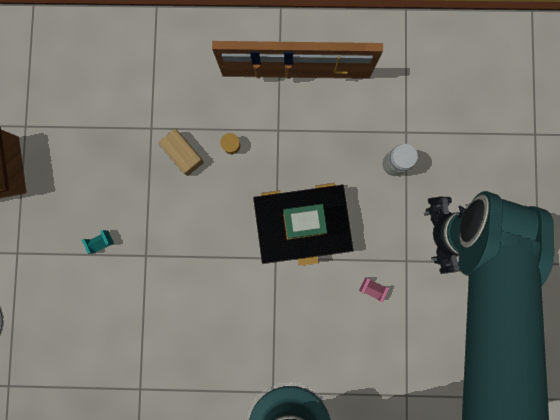

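The column stands straight: the side faces are within 1 mm at every height, and the top is at z=178. The lid is flat, and the bystanders and look-alikes are at their starting pixels. I hand the job in.

```bash
python3 -c "
from station import ctrl
print(ctrl.close_job())"
```

```text
the job is handed in; nothing more can be done
None
```

The job is done and handed in at about 47 s of the 192 s. The station gave no verdict, so the result rests on my own checks below.

- **Prisms:** I put all three amber prisms side by side in the case. Both camera views showed them inside before I closed the lid, and I have not seen them since.
- **Lid:** I pushed it down its arc at roughly 1 rad/s until it met its stop with about 27 N. Its top then measured flat at z ≈ 70 mm with a slope under 0.001 rad.
- **Tins:** All three are stacked on the cork pad, with the top of the column at z ≈ 178 mm. Each tin's centre measured within about 3 mm of the pad's centre, and the long sides agree to within about 0.05 rad. The column's side faces line up to about 1 mm at every height.
- **Left alone:** The beech block, can, loupe and both look-alikes are still at their starting pixels. The gripper ended open and well clear of everything.

The side camera and top camera put the top tin's centre about 3 mm apart, and one side view gave a yaw about 0.05 rad off. That is roughly the calibration error and well inside the tolerances. No check failed, and I saw no object knocked aside during the run.

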